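Rinse the combs and brushes in the wash-place tray

ROBOT

A 6-joint arm with a two-finger parallel gripper is mounted at the origin on the work surface. World frame = base frame: x ahead of the robot, y to its left, z up, the work surface at z = 0. Lengths are in m, angles in degrees, forces in N, time in s.
With the tool pointing down it reaches from about 0.4 to 0.825 m from the base axis. Payload 7 kg.
Tool frame: the origin (TCP) lies at the very end of the fingers, on their centre line; the grasp point (between the pads) lies 19 mm behind it (r.grasp_offset is the z of the grasp point in the tool frame, in m); z points along the fingers, y is the direction in which the jaws open and shut (so a half turn about z gives the same grasp; the last joint's range is limited). The gripper opens to 88 mm and grips with 3 to 60 N. Pads are 19 mm wide; open, the fingers measure 130 mm over their backs; the gripper's body (78 mm by 193 mm) begins 47 mm behind the grasp point.
Start: joints at [83.142, 20.546, 0.682, 0, -70.136, -16.507], TCP at [0.268, 0.62, 0.227] pointing down, gripper open.
Joint ranges: [-176.03, 176.03], [-82.01, 121.73], [-58.28, 71.71], [-173.87, 95.51], [-174.79, -0.11], [-173.66, 173.66]. Speed limits (degrees/s): [136.94, 136.94, 172.46, 180, 180, 180].

INTERFACE

Orientations are given as [roll, pitch, yaw] about the fixed x, y, z axes, in that order (R = Rz(yaw) Ry(pitch) Rx(roll)).
In Python, from plant import r gives the robot as it stands.
- The arm moves only by the tool carry_out, never from a script. Its argument "plan" is a list of rows, each a list of 6 numbers: the shift along the world's x, y, z in m, then the turn, a rotation vector about the world's x, y, z in rad. In form: [[tx, ty, tz, wx, wy, wz], ...]. A call has 1 to 12 rows; each row shifts and turns the pose as measured when the row begins; what a row does not reach is not made up. A row lasts 1/12 s, in which the tool goes at most 41.7 mm and 7.16 degrees, less where a joint would pass 70% of its speed; a pose out of reach is approached as far as the arm can. A call with a gripper value outside its range is refused whole. "fingers" is the closure, from -1 (fully open) to 1 (shut), set as the call begins (left out, the last holds). The fingers move at their own pace and stop on an object; "force" is the grip in N (left out, the last holds). Time passes only in rows, so rows that do not move let the fingers close. It gives the time, the measured TCP pose, the force and the opening at its end, in the units of the state.
- r.get_state(): the state, without advancing time (a new reading comes with each control period).
- r.capture(name): name is "side" or "top" or "wrist"; returns the picture (480x640x3 uint8, red, green, blue); there is no depth.
- r.camera_model(name): a dict with "fov_y" (degrees; the focal length in pixels is half the picture's height over the tangent of half this angle, whatever the lens; pixels are square), "cx", "cy" (the principal point, pixels), "R" (3x3) and "t" (3): a world point X has camera coordinates R X + t; the wrist camera has in their place "mount" (4x4, takes a point from camera to tool coordinates, whose origin is the TCP and whose axes are the flange's). Camera axes: x right, y down, z forward; pixel columns grow to the right and rows downward; lengths in m; the calibration is good to about 2 mm. A picture is of the moment at which its call begins: read the wrist's pose just before it. camera_model takes no time and is no camera call.
- r.close_job(): hands the job in, once; it reports no verdict.
The state is a dict: "time_s": time; "joints": joint angles; "qd": joint speeds; "joint_torque": joint torques, N m; "tcp_pos": TCP position; "eef_rot": TCP orientation; "contact_force": force on the tool from outside, world axes, zero at the start; "moment": the same for the moment, N m; "gripper_width": finger opening in m.
Only numpy, scipy, OpenCV 4.12 (cv2) and the standard library are available. Lean on these libraries where they do the work, as an engineer would, in place of code of your own. Each camera call takes 0.05 s, during which the arm holds its last target.

TASK

Clear the rinsing tray by laying the pumice stone flat in the white soap dish, then rinse the empty tray: press the steel pedal right down to its stop, keep it there for two seconds and let it come up. Then lay every comb, scrubbing brush and foot file from the cement flat in the tray, each right side up in a compartment of its own shape with its head in the wide end, and once all are in, press the pedal to its stop for two seconds again and let it up. Leave the pieces in the tray and the stone in the dish, and do not knock the soap dish or the small steel bowl away.

Things in the scene. Friction and masses are not known exactly. Their poses are not given: they have to be found in the camera images.
- comb_a: wooden comb, 120 mm long, 50 to 90 g, flat on the cement; may be absent; alike with its twin. Origin: centre of its flat underside; x from handle to head, z up. Handle x = -60 to +2 mm, 20 mm wide, 14 mm thick, straight: grip it across (along y) about x = -18 mm. Head x = +4 to +60 mm, 52 mm wide, a flat double-sided comb with fine teeth to both sides; 12 mm thick
- comb_b: wooden comb, 120 mm long, 50 to 90 g, flat on the cement; may be absent; alike with its twin. Origin: centre of its flat underside; x from handle to head, z up. Handle x = -60 to +2 mm, 20 mm wide, 14 mm thick, straight: grip it across (along y) about x = -18 mm. Head x = +4 to +60 mm, 52 mm wide, a flat double-sided comb with fine teeth to both sides; 12 mm thick
- brush_a: wooden scrubbing brush, 120 mm long, 50 to 90 g, flat on the cement; may be absent; alike with its twin. Origin: centre of its flat underside; x from handle to head, z up. Handle x = -60 to +2 mm, 20 mm wide, 14 mm thick, straight: grip it across (along y) about x = -18 mm. Head x = +4 to +60 mm, 40 mm wide, 12 mm thick, with a block of bristles standing up on it to 32 mm above the underside
- brush_b: wooden scrubbing brush, 120 mm long, 50 to 90 g, flat on the cement; may be absent; alike with its twin. Origin: centre of its flat underside; x from handle to head, z up. Handle x = -60 to +2 mm, 20 mm wide, 14 mm thick, straight: grip it across (along y) about x = -18 mm. Head x = +4 to +60 mm, 40 mm wide, 12 mm thick, with a block of bristles standing up on it to 32 mm above the underside
- foot_file: wooden foot file, 120 mm long, 50 to 90 g, flat on the cement; may be absent. Origin: centre of its flat underside; x from handle to head, z up. Handle x = -60 to +2 mm, 20 mm wide, 14 mm thick, straight: grip it across (along y) about x = -18 mm. Head x = +4 to +60 mm, 30 mm wide, with a grey stone rasping plate on top, 16 mm thick in all
- tray: white plastic tray fixed to the cement, 148 x 280 x 20 mm. Origin: centre of its underside; x towards the head ends of its compartments, z up. Five keyhole compartments side by side, from +y to -y: comb, brush, file, brush, comb. Floor 10 mm above the cement, walls 10 mm above the floor. An open finger groove without walls, at floor height, crosses the whole tray at x = -38 to +4 mm
- comb_bay_1 (a point): centre of a comb compartment on its floor, where the piece's origin belongs; axes as the tray's, the piece's x along them. It is 128 mm long; wide end (x = +4 to +64 mm) 58 mm wide for the head, finger groove x = -38 to +4 mm, narrow end (x = -64 to -38 mm) 28 mm wide for the handle
- brush_bay_1 (a point): centre of a brush compartment on its floor, where the piece's origin belongs; axes as the tray's, the piece's x along them. It is 128 mm long; wide end (x = +4 to +64 mm) 46 mm wide for the head, finger groove x = -38 to +4 mm, narrow end (x = -64 to -38 mm) 28 mm wide for the handle
- file_bay (a point): centre of a file compartment on its floor, where the piece's origin belongs; axes as the tray's, the piece's x along them. It is 128 mm long; wide end (x = +4 to +64 mm) 36 mm wide for the head, finger groove x = -38 to +4 mm, narrow end (x = -64 to -38 mm) 28 mm wide for the handle
- brush_bay_2 (a point): centre of a brush compartment on its floor, where the piece's origin belongs; axes as the tray's, the piece's x along them. It is 128 mm long; wide end (x = +4 to +64 mm) 46 mm wide for the head, finger groove x = -38 to +4 mm, narrow end (x = -64 to -38 mm) 28 mm wide for the handle
- comb_bay_2 (a point): centre of a comb compartment on its floor, where the piece's origin belongs; axes as the tray's, the piece's x along them. It is 128 mm long; wide end (x = +4 to +64 mm) 58 mm wide for the head, finger groove x = -38 to +4 mm, narrow end (x = -64 to -38 mm) 28 mm wide for the handle
- rinse_pipe (a point): middle of the grey rinse pipe, on its axis, 45 mm above the cement; it is part of the tray, 22 mm thick, 280 mm long, along y, 122 mm from the tray's centre beyond the wide ends of the compartments
- pedal (a joint): angle of the hinged steel rinse pedal: 0 up at rest, 0.25 rad at its stop; a spring returns it. Pressing at pedal_pad takes about 4 N to start and about 12 N at the stop
- pedal_pad (a point): point to press, on top of the ribbed pad of the steel pedal, 85 mm from its hinge; moves with the pedal, about 59 mm above the cement at rest and 37 mm at the stop, 22 mm lower. The plate is 62 mm wide and 110 mm long, the pad at its free end; the pedal's base is fixed to the cement
- pedal_base: fixed base of the pedal, 135 x 86 mm, 10 mm thick, with two cheeks 54 mm high at the hinge. Origin: centre of its underside; the free end of the pedal points to its -x, the hinge lies at x = +50 mm, 42 mm up
- pumice: reddish pumice stone, a rounded block 80 x 46 x 34 mm (x, y, z), about 120 g, lying at the start across the walls of the tray near the wide ends; grip it across its 46 mm (along y). Origin: centre of its underside; z up
- soap_dish: empty white ceramic soap dish, an open rectangular dish 120 x 86 mm (x, y) standing loose among the pieces, 16 mm high, walls 6 mm, inner floor 108 x 74 mm, 6 mm above the cement. Origin: centre of its underside; z up
- small_bowl: small steel bowl, 72 mm across, 35 mm high, standing between pedal, tray and robot; not part of the job. Origin: centre of its underside

How it is judged (in metres and radians):
On the way, in this order (a step that is already met when the one before it is completed fails the run):
1. the pumice stone lies flat in the soap dish (horizontal distance between pumice and soap_dish below 0.022 m and z of pumice in the frame of soap_dish below 0.011 m and angle between pumice's own z axis and vertical below 0.1 rad), for 0.2 s.
2. the pedal is held down at its stop while the stone lies in the dish and every piece still on the cement (all of step 1 and value of joint pedal above 0.22 rad and height (world z) of each of comb_a, comb_b, brush_a, brush_b, foot_file below 0.006 m), for 1.2 s.
3. every piece lies flat in a compartment of its own kind, head in the wide end, and the pedal is up (angle between each of comb_a, comb_b, brush_a, brush_b, foot_file's own z axis and vertical below 0.07 rad and x of rinse_pipe in the frame of comb_a above 0.03 m and ((distance between comb_a and comb_bay_1 below 0.009 m and z of comb_a in the frame of comb_bay_1 below 0.005 m and angle between the x axis of comb_a and the x axis of comb_bay_1, either way round below 0.1 rad) or (distance between comb_a and comb_bay_2 below 0.009 m and z of comb_a in the frame of comb_bay_2 below 0.005 m and angle between the x axis of comb_a and the x axis of comb_bay_2, either way round below 0.1 rad)) and x of rinse_pipe in the frame of comb_b above 0.03 m and ((distance between comb_b and comb_bay_1 below 0.009 m and z of comb_b in the frame of comb_bay_1 below 0.005 m and angle between the x axis of comb_b and the x axis of comb_bay_1, either way round below 0.1 rad) or (distance between comb_b and comb_bay_2 below 0.009 m and z of comb_b in the frame of comb_bay_2 below 0.005 m and angle between the x axis of comb_b and the x axis of comb_bay_2, either way round below 0.1 rad)) and x of rinse_pipe in the frame of brush_a above 0.03 m and ((distance between brush_a and brush_bay_1 below 0.009 m and z of brush_a in the frame of brush_bay_1 below 0.005 m and angle between the x axis of brush_a and the x axis of brush_bay_1, either way round below 0.1 rad) or (distance between brush_a and brush_bay_2 below 0.009 m and z of brush_a in the frame of brush_bay_2 below 0.005 m and angle between the x axis of brush_a and the x axis of brush_bay_2, either way round below 0.1 rad)) and x of rinse_pipe in the frame of brush_b above 0.03 m and ((distance between brush_b and brush_bay_1 below 0.009 m and z of brush_b in the frame of brush_bay_1 below 0.005 m and angle between the x axis of brush_b and the x axis of brush_bay_1, either way round below 0.1 rad) or (distance between brush_b and brush_bay_2 below 0.009 m and z of brush_b in the frame of brush_bay_2 below 0.005 m and angle between the x axis of brush_b and the x axis of brush_bay_2, either way round below 0.1 rad)) and x of rinse_pipe in the frame of foot_file above 0.03 m and (distance between foot_file and file_bay below 0.009 m and z of foot_file in the frame of file_bay below 0.005 m and angle between the x axis of foot_file and the x axis of file_bay, either way round below 0.1 rad) and value of joint pedal below 0.04 rad), for 0.3 s.
4. the pedal is held down at its stop with all the pieces lying in the tray (angle between each of comb_a, comb_b, brush_a, brush_b, foot_file's own z axis and vertical below 0.07 rad and x of rinse_pipe in the frame of comb_a above 0.03 m and ((distance between comb_a and comb_bay_1 below 0.009 m and z of comb_a in the frame of comb_bay_1 below 0.005 m and angle between the x axis of comb_a and the x axis of comb_bay_1, either way round below 0.1 rad) or (distance between comb_a and comb_bay_2 below 0.009 m and z of comb_a in the frame of comb_bay_2 below 0.005 m and angle between the x axis of comb_a and the x axis of comb_bay_2, either way round below 0.1 rad)) and x of rinse_pipe in the frame of comb_b above 0.03 m and ((distance between comb_b and comb_bay_1 below 0.009 m and z of comb_b in the frame of comb_bay_1 below 0.005 m and angle between the x axis of comb_b and the x axis of comb_bay_1, either way round below 0.1 rad) or (distance between comb_b and comb_bay_2 below 0.009 m and z of comb_b in the frame of comb_bay_2 below 0.005 m and angle between the x axis of comb_b and the x axis of comb_bay_2, either way round below 0.1 rad)) and x of rinse_pipe in the frame of brush_a above 0.03 m and ((distance between brush_a and brush_bay_1 below 0.009 m and z of brush_a in the frame of brush_bay_1 below 0.005 m and angle between the x axis of brush_a and the x axis of brush_bay_1, either way round below 0.1 rad) or (distance between brush_a and brush_bay_2 below 0.009 m and z of brush_a in the frame of brush_bay_2 below 0.005 m and angle between the x axis of brush_a and the x axis of brush_bay_2, either way round below 0.1 rad)) and x of rinse_pipe in the frame of brush_b above 0.03 m and ((distance between brush_b and brush_bay_1 below 0.009 m and z of brush_b in the frame of brush_bay_1 below 0.005 m and angle between the x axis of brush_b and the x axis of brush_bay_1, either way round below 0.1 rad) or (distance between brush_b and brush_bay_2 below 0.009 m and z of brush_b in the frame of brush_bay_2 below 0.005 m and angle between the x axis of brush_b and the x axis of brush_bay_2, either way round below 0.1 rad)) and x of rinse_pipe in the frame of foot_file above 0.03 m and (distance between foot_file and file_bay below 0.009 m and z of foot_file in the frame of file_bay below 0.005 m and angle between the x axis of foot_file and the x axis of file_bay, either way round below 0.1 rad) and value of joint pedal above 0.22 rad), for 1.2 s.
At the end, for the whole second after the job is handed in: Each piece present rests right side up (0.07 rad) on the floor (5 mm) of a bay of its kind, origin within 9 mm of the bay's point, lengthwise within 0.1 rad, head in the wide end; the stone lies flat (0.1 rad) on the dish floor within 22 mm of its centre; pedal up (below 0.04 rad) (all of step 1 and all of step 3 and linear speed of each of comb_a, comb_b, brush_a, brush_b, foot_file, pumice below 0.02 m/s); the robot touches nothing.
It fails at once if the soap dish or the small bowl is pushed more than 50 mm away or tipped over (distance of any of soap_dish, small_bowl from where it was at the start of the episode above 0.05 m or angle between any of soap_dish, small_bowl's own z axis and vertical above 0.5 rad).
Of comb_a, comb_b, brush_a, brush_b, foot_file only 3 to 5 are there at a start; the rules pass over those that are not, and their reading is None.
At some moment in a run one of comb_a, comb_b, brush_a, brush_b, foot_file may be knocked a few centimetres aside while the robot is not near it.
Once in a run the grip may slacken for a moment while it holds something.
It also fails if it takes over 210 s, if anything falls off the work surface, if the arm or the gripper's body presses on something with over 40 N, if the wrist force passes 120 N, or if a joint passes its speed limit or range.

## Working session

There is one attempt and no reset: what is moved stays moved. The work goes in short steps, Python scripts to look and compute and a tool call to move; the robot and the scene stay as the last step left them, time stands still between calls to the robot, and variables do not carry over. Pictures are saved under pics/ and viewed, and the job is handed in when it is done.

Besides the shell and the picture viewer there is one more tool, called after "Request:" as name(argument=value, ...) on one line, values as JSON. carry_out: Moves the arm, as the interface text tells. Its arguments: {"type":"object","properties":{"plan":{"type":"array"},"fingers":{"type":"number"},"force":{"type":"number"}},"required":["plan"]}

```bash
ls; mkdir -p pics; cat > a.py <<'E'
from plant import r
import cv2,json
print(r.get_state())
for n in ("top","side","wrist"):
    im=r.capture(n); cv2.imwrite(f"pics/{n}0.png",im[:,:,::-1]); print(n,r.camera_model(n))
E
python3 a.py
```

```text
pics
{'time_s': 0.0, 'joints': array([ 8.31438289e+01,  2.05908534e+01,  6.33342100e-01, -1.91522666e-02,
       -7.01326903e+01, -1.65064343e+01]), 'qd': array([ 0.07450945, -0.04738312,  0.01334842, -0.00190386,  0.05382672,
        0.04766206]), 'joint_torque': array([-7.89829355e-04, -5.82722139e+01,  2.93066561e+01,  6.99742377e+00,
        6.92790709e-03, -1.52407133e-04]), 'tcp_pos': array([0.26751416, 0.61921285, 0.22562899]), 'eef_rot': array([ 1.79908400e+02, -8.36844706e-03, -2.33691217e+01]), 'contact_force': array([ 0.43699533, -0.42807737, -0.58782293]), 'moment': array([ 0.02126493, -0.04449734, -0.00311244]), 'gripper_width': 0.08749925704381586}
top {'fov_y': 42.380895133509966, 'cx': 317.52213956895514, 'cy': 229.5623871916757, 'R': array([[ 0.02170315, -0.99971762,  0.00967771],
       [-0.9944405 , -0.02258421, -0.1028496 ],
       [ 0.10303912, -0.00739175, -0.99464984]]), 't': array([-0.03126771,  0.52220526,  1.33237747])}
side {'fov_y': 57.83331998289778, 'cx': 324.18200934298073, 'cy': 237.51931568396424, 'R': array([[ 0.7927991 , -0.6094776 , -0.0025754 ],
       [-0.30536239, -0.39354667, -0.86710716],
       [ 0.52746885,  0.68822821, -0.49811499]]), 't': array([-0.4316362 ,  0.20224069,  0.80961983])}
wrist {'fov_y': 61.79901331012782, 'cx': 318.21730030012037, 'cy': 239.32509885596258, 'mount': array([[ 2.01058075e-04, -9.64884312e-01, -2.62675132e-01,
         7.04546599e-02],
       [ 9.99999603e-01,  4.22100556e-04, -7.85077016e-04,
        -1.00255901e-04],
       [ 8.68383815e-04, -2.62674870e-01,  9.64884013e-01,
        -1.57322177e-01],
       [ 0.00000000e+00,  0.00000000e+00,  0.00000000e+00,
         1.00000000e+00]])}
```

View pics/top0.png

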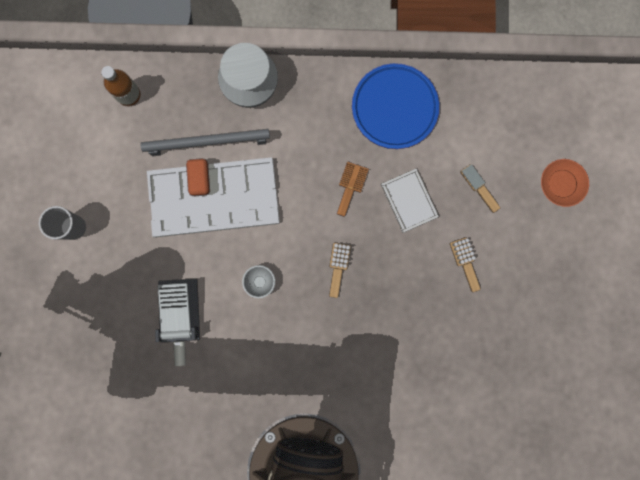

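View pics/side0.png

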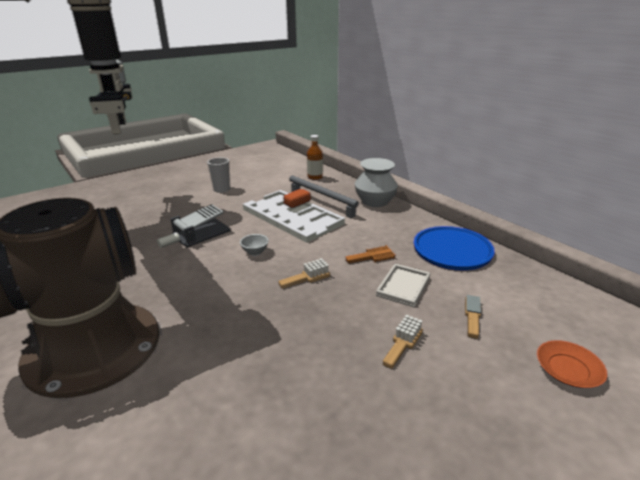

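View pics/wrist0.png

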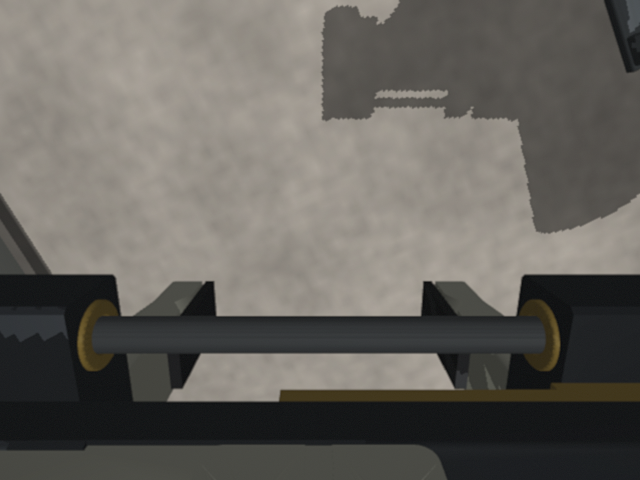

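```bash
cat > h.py <<'E'
import numpy as np, cv2
from plant import r
def cam(n):
    m=r.camera_model(n); f=240/np.tan(np.radians(m["fov_y"])/2)
    K=np.array([[f,0,m["cx"]],[0,f,m["cy"]],[0,0,1]])
    if "R" in m: return K,np.array(m["R"]),np.array(m["t"])
    return K,np.array(m["mount"])
def wristpose():
    from scipy.spatial.transform import Rotation as Ro
    s=r.get_state(); T=np.eye(4); T[:3,:3]=Ro.from_euler("xyz",s["eef_rot"],degrees=True).as_matrix(); T[:3,3]=s["tcp_pos"]; return T
def wcam(T):
    K,M=cam("wrist"); C=T@M; R=C[:3,:3].T; return K,R,-R@C[:3,3]
def ray(c,uv,z):
    K,R,t=c; d=R.T@np.linalg.inv(K)@np.array([uv[0],uv[1],1.]); o=-R.T@t
    return o+d*(z-o[2])/d[2]
def proj(c,X):
    K,R,t=c; p=K@(R@np.asarray(X,float)+t); return p[:2]/p[2]
E
python3 - <<'E'
import cv2
im=cv2.imread("pics/top0.png")
a=im[110:330,130:300]; cv2.imwrite("pics/t1.png",cv2.resize(a,None,fx=3.5/1.3,fy=3.5/1.3,interpolation=cv2.INTER_CUBIC))
a=im[150:310,310:510]; cv2.imwrite("pics/t2.png",cv2.resize(a,None,fx=3.7,fy=3.7,interpolation=cv2.INTER_CUBIC))
E
```

```text
(no output)
```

View pics/t1.png

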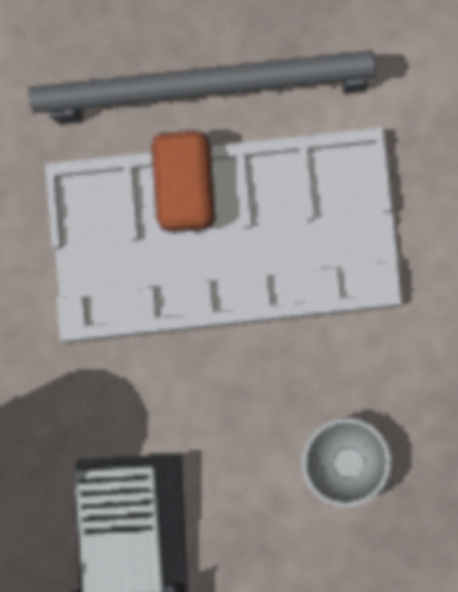

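View pics/t2.png

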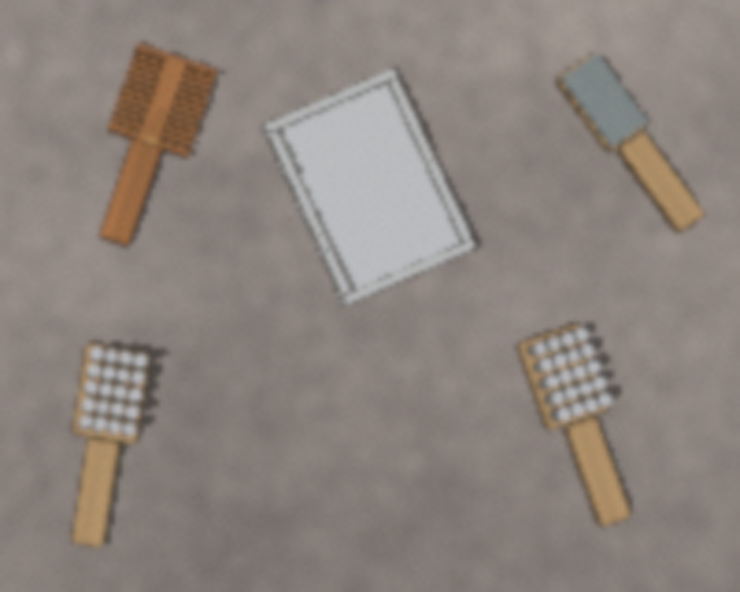

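```bash
cat > m.py <<'E'
from h import *
c=cam("top")
def T1(p): return (130+p[0]/2.692,110+p[1]/2.692)
def T2(p): return (310+p[0]/3.7,150+p[1]/3.7)
P=[ray(c,T1(p),.02) for p in [(46,163),(385,129),(402,303),(61,341)]]
P=np.array(P); print("tray",P.round(4)); print([np.linalg.norm(P[i]-P[(i+1)%4]).round(4) for i in range(4)], P.mean(0), "x axis", [np.degrees(np.arctan2(*(a-b)[[1,0]])) for a,b in ((P[0],P[3]),(P[1],P[2]))],"y ax",[np.degrees(np.arctan2(*(a-b)[[1,0]]))-90 for a,b in ((P[0],P[1]),(P[3],P[2]))])
P=np.array([ray(c,T1(p),.045) for p in [(30,98),(374,63)]]); print("pipe",P.round(4),np.linalg.norm(P[0]-P[1]))
P=np.array([ray(c,T2(p),.016) for p in [(264,127),(395,69),(478,243),(346,302)]]); print("dish",P.round(4),[np.linalg.norm(P[i]-P[(i+1)%4]).round(4) for i in range(4)], P.mean(0),[np.degrees(np.arctan2(*(a-b)[[1,0]])) for a,b in ((P[0],P[3]),(P[1],P[2]))])
P=np.array([ray(c,T1(p),.05) for p in [(152,132),(210,132),(213,229),(158,229)]]); print("pum",P.round(4),[np.linalg.norm(P[i]-P[(i+1)%4]).round(4) for i in range(4)], P.mean(0),[np.degrees(np.arctan2(*(a-b)[[1,0]])) for a,b in ((P[0],P[3]),(P[1],P[2]))])
P=np.array([ray(c,T1(p),.059) for p in [(76,474),(152,465),(158,532),(83,535)]]); print("pedalpad",P.round(4))
print("bowl",ray(c,T1((347,462)),.035))
# handles: tail end mid, head-end mid (base height): 
for n,(a,b),(za,zb) in [("comb",((116,241),(180,56)),(.014,.012)),("br_l",((90,545),(118,350)),(.014,.012)),("br_r",((614,520),(558,334)),(.014,.012)),("file",((692,222),(577,66)),(.014,.016))]:
    A=ray(c,T2(a),za);B=ray(c,T2(b),zb); d=B-A;d[2]=0
    print(n,A.round(4),B.round(4),"len",np.linalg.norm(d).round(4),"mid",((A+B)/2).round(4),"yaw",np.degrees(np.arctan2(d[1],d[0])).round(1))
E
python3 m.py
```

```text
tray [[0.6468 0.362  0.02  ]
 [0.682  0.0831 0.02  ]
 [0.5371 0.065  0.02  ]
 [0.4996 0.3424 0.02  ]]
[np.float64(0.2811), np.float64(0.146), np.float64(0.28), np.float64(0.1485)] [0.59137388 0.21312861 0.02      ] x axis [np.float64(7.5799457732094675), np.float64(7.145305703692127)] y ax [np.float64(7.200449168892547), np.float64(7.714262671493529)]
pipe [[0.6953 0.3708 0.045 ]
 [0.7312 0.092  0.045 ]] 0.2811574845616775
dish [[ 0.6287 -0.1601  0.016 ]
 [ 0.6661 -0.239   0.016 ]
 [ 0.5611 -0.2895  0.016 ]
 [ 0.5237 -0.2104  0.016 ]] [np.float64(0.0874), np.float64(0.1165), np.float64(0.0876), np.float64(0.1165)] [ 0.5948917  -0.22474957  0.016     ] [np.float64(25.60422642067891), np.float64(25.676425452303555)]
pum [[0.6684 0.2695 0.05  ]
 [0.6696 0.2226 0.05  ]
 [0.5902 0.217  0.05  ]
 [0.5892 0.2612 0.05  ]] [np.float64(0.0469), np.float64(0.0795), np.float64(0.0442), np.float64(0.0797)] [0.62934944 0.24260196 0.05      ] [np.float64(5.955556606547116), np.float64(4.021426739114239)]
pedalpad [[0.3914 0.3154 0.059 ]
 [0.3998 0.256  0.059 ]
 [0.3476 0.249  0.059 ]
 [0.344  0.3076 0.059 ]]
bowl [0.40593357 0.10467    0.035     ]
comb [ 0.5576 -0.072   0.014 ] [ 0.6719 -0.109   0.012 ] len 0.1201 mid [ 0.6147 -0.0905  0.013 ] yaw -17.9
br_l [ 0.3757 -0.0598  0.014 ] [ 0.4921 -0.0745  0.012 ] len 0.1173 mid [ 0.4339 -0.0672  0.013 ] yaw -7.2
br_r [ 0.3972 -0.3712  0.014 ] [ 0.5077 -0.3385  0.012 ] len 0.1152 mid [ 0.4524 -0.3549  0.013 ] yaw 16.5
file [ 0.5771 -0.4192  0.014 ] [ 0.6706 -0.3495  0.016 ] len 0.1166 mid [ 0.6238 -0.3843  0.015 ] yaw 36.7
```

The top view shows one comb (350,188), two brushes (340,268) and (467,262), and the foot file (480,188). The stone is on the tray at (198,177), the dish at (410,199) and the pedal pad at (172,295). Measured sizes match the given ones, so I'm moving to the stone.

Request:
carry_out(plan=[[0.03, -0.031, 0, 0, 0, 0.042], [0.03, -0.031, 0, 0, 0, 0.042], [0.03, -0.031, 0, 0, 0, 0.042], [0.03, -0.031, 0, 0, 0, 0.042], [0.03, -0.031, 0, 0, 0, 0.042], [0.03, -0.031, 0, 0, 0, 0.042], [0.03, -0.031, 0, 0, 0, 0.042], [0.03, -0.031, 0, 0, 0, 0.042], [0.03, -0.031, 0, 0, 0, 0.042], [0.03, -0.031, 0, 0, 0, 0.042], [0.03, -0.031, 0, 0, 0, 0.042], [0.02, -0.021, 0, 0, 0, 0.03]], fingers=-1)

```text
time_s: 1.15
tcp_pos: [0.6037, 0.2637, 0.2216]
eef_rot: [179.7, 0.1, 6.8]
contact_force: [0.1, 0.6, -0.7]
gripper_width: 0.0875
```

```bash
cat > w.py <<'E'
import sys
from h import *
s=r.get_state(); print(s["time_s"],s["tcp_pos"].round(4),s["eef_rot"].round(2),s["gripper_width"].round(4),s["contact_force"].round(1))
T=wristpose(); np.save(f"pics/{sys.argv[1]}.npy",T)
im=r.capture("wrist"); cv2.imwrite(f"pics/{sys.argv[1]}.png",im[:,:,::-1])
if len(sys.argv)>2:
    im=r.capture("top"); cv2.imwrite(f"pics/{sys.argv[1]}_top.png",im[:,:,::-1])
E
python3 w.py w1
```

```text
Traceback (most recent call last):
  File "w.py", line 3, in <module>
    s=r.get_state(); print(s["time_s"],s["tcp_pos"].round(4),s["eef_rot"].round(2),s["gripper_width"].round(4),s["contact_force"].round(1))
                                                                                   ^^^^^^^^^^^^^^^^^^^^^^^^
AttributeError: 'float' object has no attribute 'round'
```

```bash
sed -i 's/s\["gripper_width"\].round(4)/round(s["gripper_width"],4)/' w.py; python3 w.py w1
```

```text
1.15 [0.6037 0.2637 0.2216] [1.7967e+02 1.4000e-01 6.8300e+00] 0.0875 [ 0.1  0.6 -0.7]
```

View pics/w1.png

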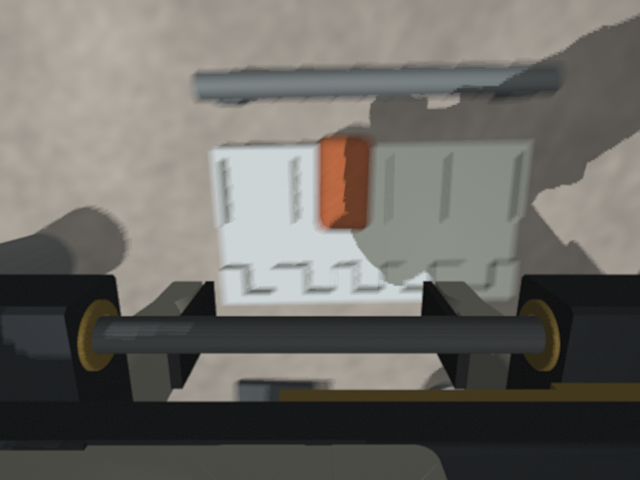

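```bash
cat > m2.py <<'E'
from h import *
c=wcam(np.load("pics/w1.npy"))
def rect(n,pts,z):
    P=np.array([ray(c,p,z) for p in pts]); print(n,P.round(4).tolist(),[np.linalg.norm(P[i]-P[(i+1)%4]).round(4) for i in range(4)], P.mean(0).round(4),[np.degrees(np.arctan2(*(a-b)[[1,0]])).round(1) for a,b in ((P[0],P[3]),(P[1],P[2]))],[np.degrees(np.arctan2(*(a-b)[[1,0]])).round(1)-90 for a,b in ((P[0],P[1]),(P[3],P[2]))])
rect("tray",[(210,149),(533,139),(516,295),(224,303)],.02)
rect("pum",[(319,139),(370,142),(366,230),(322,228)],.051)
E
python3 m2.py
```

```text
tray [[0.6465, 0.3632, 0.02], [0.6884, 0.0848, 0.02], [0.5436, 0.0631, 0.02], [0.5022, 0.3427, 0.02]] [np.float64(0.2815), np.float64(0.1464), np.float64(0.2826), np.float64(0.1457)] [0.5952 0.2134 0.02  ] [np.float64(8.1), np.float64(8.5)] [np.float64(8.599999999999994), np.float64(8.400000000000006)]
pum [[0.6669, 0.2701, 0.051], [0.6694, 0.2295, 0.051], [0.5977, 0.2218, 0.051], [0.5951, 0.2589, 0.051]] [np.float64(0.0406), np.float64(0.0721), np.float64(0.0371), np.float64(0.0727)] [0.6323 0.2451 0.051 ] [np.float64(8.9), np.float64(6.1)] [np.float64(3.5999999999999943), np.float64(4.099999999999994)]
```

Request:
carry_out(plan=[[0.01, -0.008, -0.02, 0, 0, -0.015], [0.01, -0.008, -0.03, 0, 0, -0.015], [0.007, -0.004, -0.03, 0, 0, 0], [0, 0, -0.03, 0, 0, 0], [0, 0, -0.025, 0, 0, 0], [0, 0, -0.02, 0, 0, 0], [0, 0, -0.015, 0, 0, 0], [0, 0, -0.007, 0, 0, 0]])

```text
time_s: 1.87
tcp_pos: [0.6373, 0.2336, 0.0379]
eef_rot: [179.7, -0.1, 4.5]
contact_force: [-0.7, -0.2, -0.4]
gripper_width: 0.0876
```

```bash
python3 w.py w2 t
```

```text
1.8667 [0.6373 0.2336 0.0379] [ 1.7967e+02 -6.0000e-02  4.4900e+00] 0.0876 [-0.7 -0.2 -0.4]
```

View pics/w2.png

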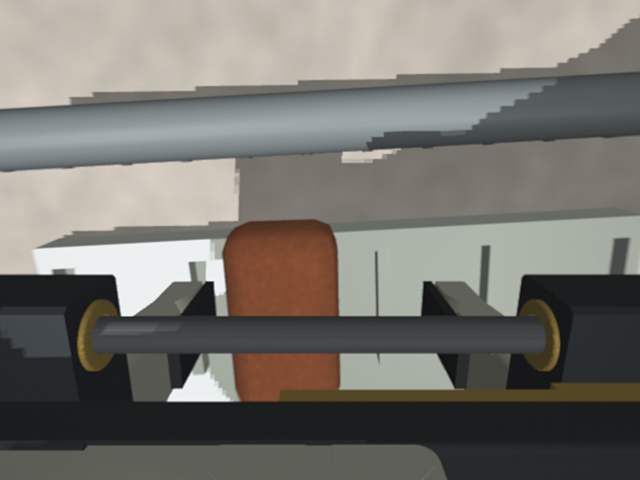

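Request:
carry_out(plan=[[-0.003, 0.006, -0.001, 0, 0, 0], [-0.003, 0.005, -0.001, 0, 0, 0], [0, 0, 0, 0, 0, 0]])

```text
time_s: 2.22
tcp_pos: [0.6327, 0.2469, 0.0397]
eef_rot: [179.8, -0.3, 4.5]
contact_force: [-0.6, -0.4, -0.3]
gripper_width: 0.0874
```

Request:
carry_out(plan=[[0, 0, 0, 0, 0, 0], [0, 0, 0, 0, 0, 0], [0, 0, 0, 0, 0, 0], [0, 0, 0, 0, 0, 0], [0, 0, 0, 0, 0, 0], [0, 0, 0, 0, 0, 0]], fingers=1, force=25)

```text
time_s: 2.72
tcp_pos: [0.6342, 0.2494, 0.0444]
eef_rot: [180.0, -0.6, 4.6]
contact_force: [-0.1, 0.3, 0.3]
gripper_width: 0.0534
```

Request:
carry_out(plan=[[0, -0.002, -0.005, 0, 0, 0], [0, -0.002, -0.004, 0, 0, 0], [0, -0.001, -0.002, 0, 0, 0], [0, -0.0005, -0.001, 0, 0, 0]], fingers=-0.4)

```text
time_s: 3.05
tcp_pos: [0.6343, 0.2431, 0.0313]
eef_rot: [180.0, -0.7, 4.6]
contact_force: [-0.3, 0.0, 0.0]
gripper_width: 0.0611
```

Request:
carry_out(plan=[[0, 0, 0.002, 0, 0, 0], [0, 0, 0, 0, 0, 0], [0, 0, 0, 0, 0, 0], [0, 0, 0, 0, 0, 0], [0, 0, 0, 0, 0, 0]], fingers=1, force=25)

```text
time_s: 3.47
tcp_pos: [0.634, 0.2425, 0.0323]
eef_rot: [179.9, -0.6, 4.6]
contact_force: [0.8, 0.6, -1.0]
gripper_width: 0.0457
```

Request:
carry_out(plan=[[0, 0, 0.02, 0, 0, 0], [0, 0, 0.03, 0, 0, 0], [0, -0.01, 0.03, 0, 0, 0.02], [-0.003, -0.03, 0.02, 0, 0, 0.035], [-0.003, -0.038, 0.01, 0, 0, 0.035], [-0.003, -0.04, 0, 0, 0, 0.035], [-0.003, -0.04, 0, 0, 0, 0.035], [-0.003, -0.04, 0, 0, 0, 0.035], [-0.003, -0.04, 0, 0, 0, 0.035], [-0.003, -0.04, 0, 0, 0, 0.035], [-0.003, -0.04, 0, 0, 0, 0.03], [-0.003, -0.04, 0, 0, 0, 0.03]])

```text
time_s: 4.47
tcp_pos: [0.6025, -0.1216, 0.1469]
eef_rot: [179.7, -0.7, 24.8]
contact_force: [1.5, 0.7, -1.1]
gripper_width: 0.0456
```

Request:
carry_out(plan=[[-0.002, -0.03, -0.005, 0, 0, 0.005], [-0.001, -0.025, -0.01, 0, 0.004, 0.005], [-0.001, -0.018, -0.01, 0, 0.004, 0], [-0.001, -0.01, -0.01, 0, 0.003, 0], [0, -0.005, -0.01, 0, 0, 0], [0, 0, -0.008, 0, 0, 0], [0, 0, -0.002, 0, 0, 0]])

```text
time_s: 5.05
tcp_pos: [0.5942, -0.2213, 0.09]
eef_rot: [179.9, -0.2, 25.0]
contact_force: [-0.1, 0.3, -1.5]
gripper_width: 0.0458
```

```bash
python3 w.py w3 t
```

```text
5.05 [ 0.5942 -0.2213  0.09  ] [179.94  -0.18  25.02] 0.0458 [-0.1  0.3 -1.5]
```

View pics/w3.png

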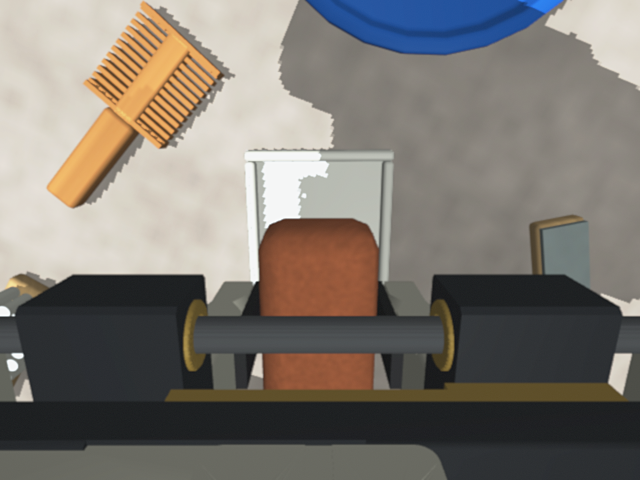

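View pics/w3_top.png

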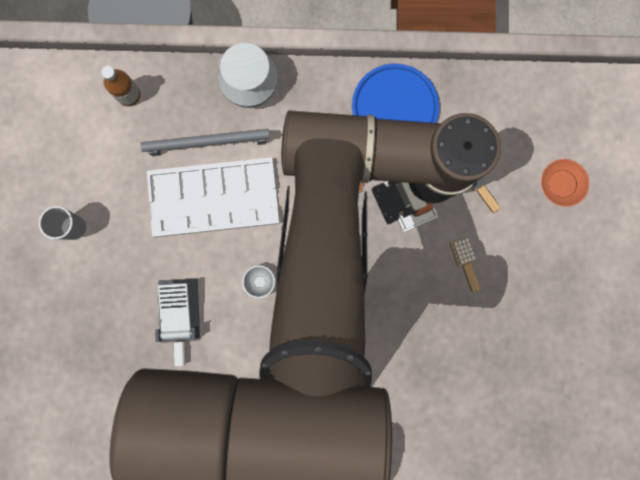

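```bash
python3 - <<'E'
from h import *
c=wcam(np.load("pics/w3.npy"))
A=ray(c,(247,155),.016);B=ray(c,(393,155),.016); m=(A+B)/2; print(A,B,np.linalg.norm(A-B))
d=(A-B)/np.linalg.norm(A-B); f=np.array([d[1],-d[0],0]); print("dish c",m-f*.06, np.degrees(np.arctan2(f[1],f[0])))
S=ray(c,(319,219),.09+.034-.0123); print("stone c", S-.04*f)
E
```

```text
[ 0.629074   -0.16030864  0.016     ] [ 0.66402647 -0.23518022  0.016     ] 0.08262825709966462
dish c [ 0.59218269 -0.22312495  0.016     ] 25.024682621115264
stone c [ 0.59504909 -0.22089178  0.1117    ]
```

Request:
carry_out(plan=[[-0.001, -0.001, -0.015, 0, 0, 0], [-0.001, -0.001, -0.018, 0, 0, 0], [0, 0, -0.015, 0, 0, 0], [0, 0, -0.009, 0, 0, 0], [0, 0, -0.003, 0, 0, 0], [0, 0, 0, 0, 0, 0]])

```text
time_s: 5.65
tcp_pos: [0.5979, -0.2169, 0.0338]
eef_rot: [179.6, -0.6, 25.6]
contact_force: [-0.0, 0.4, -0.4]
gripper_width: 0.0459
```

Request:
carry_out(plan=[[-0.003, -0.004, -0.004, 0.003, 0.005, 0], [-0.002, -0.003, -0.004, 0.002, 0.004, 0], [0, 0, -0.003, 0, 0, 0], [0, 0, -0.001, 0, 0, 0]])

```text
time_s: 5.98
tcp_pos: [0.5947, -0.2239, 0.0238]
eef_rot: [-180.0, -0.4, 25.8]
contact_force: [0.4, 0.2, -1.2]
gripper_width: 0.0461
```

Request:
carry_out(plan=[[0, 0, -0.002, 0, 0.003, 0], [0, 0, -0.0015, 0, 0, 0], [0, 0, -0.0005, 0, 0, 0]])

```text
time_s: 6.23
tcp_pos: [0.595, -0.2245, 0.0201]
eef_rot: [-179.9, -0.3, 25.7]
contact_force: [-0.0, -0.2, -0.7]
gripper_width: 0.046
```

Request:
carry_out(plan=[[0, 0, -0.0003, 0, 0, 0], [0, 0, 0, 0, 0, 0], [0, 0, 0, 0, 0, 0], [0, 0, 0, 0, 0, 0]], fingers=-0.35)

```text
time_s: 6.57
tcp_pos: [0.5957, -0.2247, 0.0203]
eef_rot: [-180.0, -0.4, 25.7]
contact_force: [0.2, -0.6, -0.5]
gripper_width: 0.0586
```

Request:
carry_out(plan=[[0, 0, 0.01, 0, 0, 0], [0, 0, 0.02, 0, 0, 0], [0, 0, 0.025, 0, 0, 0], [-0.01, 0.01, 0.03, 0, 0, 0], [-0.015, 0.02, 0.03, 0, 0, -0.03], [-0.015, 0.035, 0.01, 0, 0, -0.03], [-0.015, 0.035, 0, 0, 0, -0.03], [-0.015, 0.035, 0, 0, 0, -0.03]])

```text
time_s: 7.23
tcp_pos: [0.5249, -0.0911, 0.1546]
eef_rot: [180.0, -0.5, 18.2]
contact_force: [1.1, 0.5, 0.2]
gripper_width: 0.0593
```

```bash
python3 w.py w4 t; python3 - <<'E'
import cv2
im=cv2.imread("pics/w4_top.png"); cv2.imwrite("pics/w4c.png",cv2.resize(im[140:320,320:520],None,fx=3,fy=3))
E
```

```text
7.2333 [ 0.5249 -0.0911  0.1546] [179.99  -0.49  18.24] 0.0593 [1.1 0.5 0.2]
```

View pics/w4.png

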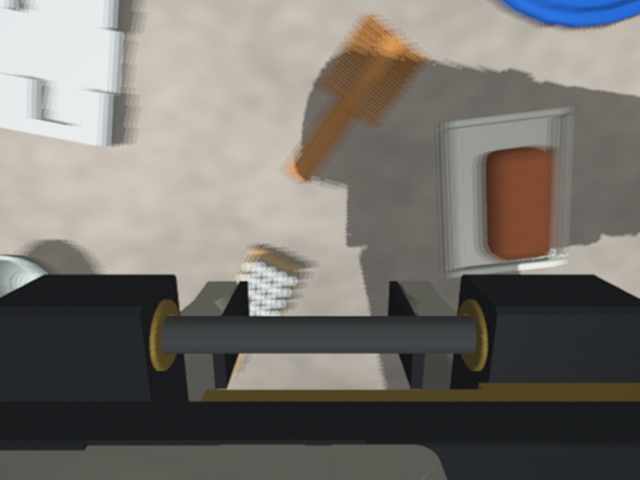

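View pics/w4c.png

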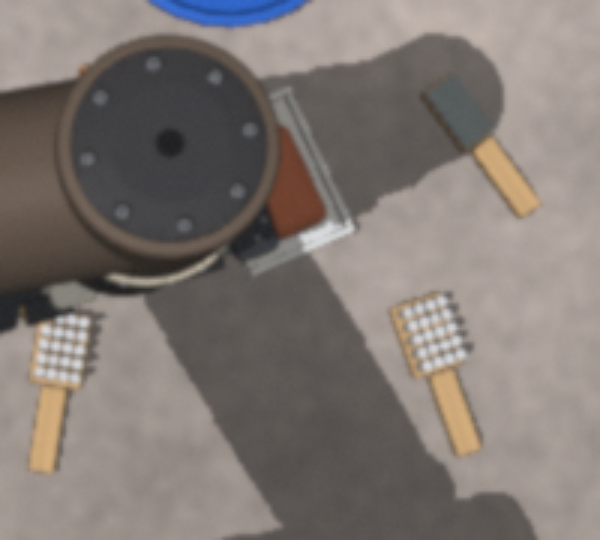

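```bash
python3 - <<'E'
from h import *
c=wcam(np.load("pics/w4.npy"))
print("stone",ray(c,(520,203),.037),"dish",np.mean([ray(c,p,.016) for p in [(441,124),(573,109),(568,258),(444,273)]],0))
E
```

```text
stone [ 0.59041951 -0.21654045  0.037     ] dish [ 0.59295266 -0.21526879  0.016     ]
```

Request:
carry_out(plan=[[-0.01, 0.03, 0, 0, 0.002, -0.02], [-0.015, 0.038, 0, 0, 0.002, -0.02], [-0.015, 0.038, 0, 0, 0.002, -0.02], [-0.015, 0.038, 0, 0, 0.002, -0.02], [-0.015, 0.038, 0, 0, 0, -0.02], [-0.015, 0.038, 0, 0, 0, -0.02], [-0.015, 0.036, 0, 0, 0, -0.02], [-0.015, 0.033, 0, 0, 0, -0.02], [-0.015, 0.025, -0.01, 0, 0, -0.01], [-0.01, 0.018, -0.01, 0, 0, 0], [-0.005, 0.008, -0.01, 0, 0, 0], [0, 0, -0.005, 0, 0, 0]], fingers=1)

```text
time_s: 8.33
tcp_pos: [0.3748, 0.2678, 0.1327]
eef_rot: [-179.3, -1.2, 8.5]
contact_force: [0.1, -0.5, -0.1]
gripper_width: 0.0003
```

```bash
python3 w.py w5 t; python3 - <<'E'
import cv2
im=cv2.imread("pics/w5_top.png"); cv2.imwrite("pics/w5c.png",cv2.resize(im[110:330,130:530],None,fx=2,fy=2))
E
```

```text
8.3333 [0.3748 0.2678 0.1327] [-179.31   -1.16    8.53] 0.0003 [ 0.1 -0.5 -0.1]
```

View pics/w5.png

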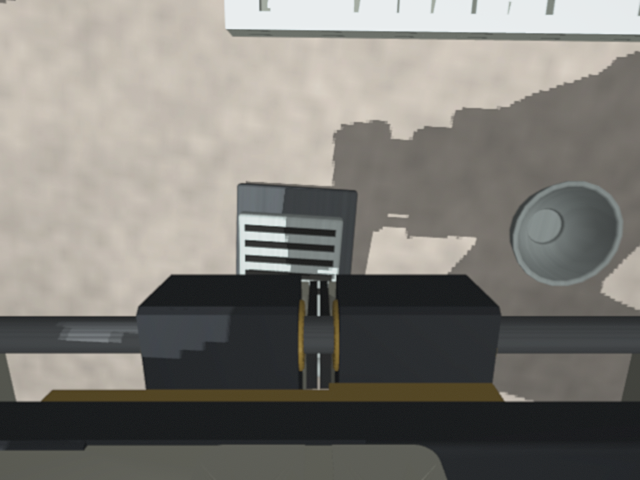

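View pics/w5c.png

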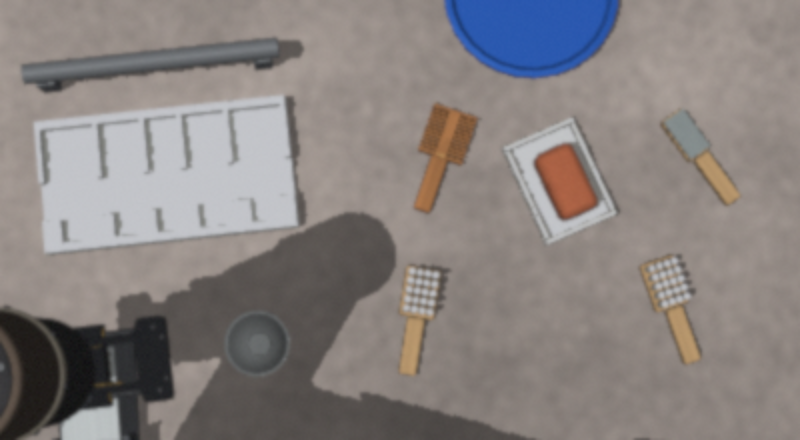

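```bash
python3 - <<'E'
from h import *
c=wcam(np.load("pics/w5.npy"))
for p in [(240,216),(342,216),(245,229),(336,232),(246,271),(333,274)]: print(p,ray(c,p,.062).round(4))
E
```

```text
(240, 216) [0.3914 0.3176 0.062 ]
(342, 216) [0.4004 0.2589 0.062 ]
(245, 229) [0.3841 0.3139 0.062 ]
(336, 232) [0.3904 0.2608 0.062 ]
(246, 271) [0.3584 0.3106 0.062 ]
(333, 274) [0.3645 0.2585 0.062 ]
```

Request:
carry_out(plan=[[-0.001, 0.006, -0.015, -0.004, 0.007, 0], [-0.002, 0.006, -0.02, -0.004, 0.007, 0], [-0.001, 0.003, -0.015, -0.003, 0.004, 0], [0, 0.001, -0.01, 0, 0, 0], [0, 0, -0.004, 0, 0, 0]])

```text
time_s: 8.85
tcp_pos: [0.3758, 0.2813, 0.0716]
eef_rot: [-179.6, -0.3, 8.3]
contact_force: [-0.6, 0.3, 0.1]
gripper_width: 0.0005
```

Request:
carry_out(plan=[[-0.001, 0.001, -0.008, 0, 0, 0], [-0.001, 0.001, -0.008, 0, 0, 0], [-0.001, 0.001, -0.008, 0, 0, 0], [0, 0, -0.008, 0, 0, 0]])

```text
time_s: 9.18
tcp_pos: [0.3762, 0.2838, 0.0412]
eef_rot: [-179.4, -0.5, 8.1]
contact_force: [-5.2, -0.5, 10.6]
gripper_width: 0.0004
```

Request:
carry_out(plan=[[-0.001, 0, -0.006, 0, 0.002, 0], [-0.001, 0, -0.005, 0, 0.002, 0], [0, 0, -0.003, 0, 0, 0]])

```text
time_s: 9.43
tcp_pos: [0.3763, 0.2841, 0.0362]
eef_rot: [-179.5, -0.6, 8.5]
contact_force: [-27.4, -8.6, 65.5]
gripper_width: 0.0006
```

Request:
carry_out(plan=[[0, 0, 0, 0, 0, 0], [0, 0, 0, 0, 0, 0], [0, 0, -0.0005, 0, 0, 0], [0, 0, -0.0005, 0, 0, 0]])

```text
time_s: 9.77
tcp_pos: [0.3763, 0.2839, 0.042]
eef_rot: [-179.2, -0.8, 8.5]
contact_force: [-4.3, -0.9, 10.4]
gripper_width: 0.001
```

Request:
carry_out(plan=[[-0.001, 0, -0.005, 0, 0.003, 0], [0, 0, -0.003, 0, 0.003, 0], [0, 0, -0.002, 0, 0, 0], [0, 0, -0.0015, 0, 0, 0], [0, 0, -0.0015, 0, 0, 0]])

```text
time_s: 10.18
tcp_pos: [0.3762, 0.284, 0.0377]
eef_rot: [-179.0, -0.7, 8.7]
contact_force: [-7.0, -2.0, 20.9]
gripper_width: 0.0002
```

Request:
carry_out(plan=[[0, 0, -0.002, -0.001, 0.001, 0], [0, 0, -0.002, -0.001, 0.001, 0], [0, 0, -0.002, -0.001, 0.001, 0], [0, 0, -0.002, -0.001, 0.001, 0], [0, 0, -0.002, -0.001, 0.001, 0], [0, 0, -0.002, -0.001, 0.001, 0], [0, 0, -0.002, -0.001, 0.001, 0], [0, 0, -0.002, -0.001, 0.001, 0]])

```text
time_s: 10.85
tcp_pos: [0.3762, 0.284, 0.0373]
eef_rot: [-179.1, -0.5, 8.9]
contact_force: [-10.9, -4.4, 30.6]
gripper_width: 0.0008
```

Request:
carry_out(plan=[[0, 0, -0.002, -0.001, 0.001, 0], [0, 0, -0.002, -0.001, 0.001, 0], [0, 0, -0.002, -0.001, 0.001, 0], [0, 0, -0.002, -0.001, 0.001, 0], [0, 0, -0.002, -0.001, 0.001, 0], [0, 0, -0.002, -0.001, 0.001, 0], [0, 0, -0.002, -0.001, 0.001, 0], [0, 0, -0.002, -0.001, 0.001, 0], [0, 0, -0.002, -0.001, 0.001, 0], [0, 0, -0.002, -0.001, 0.001, 0], [0, 0, -0.002, -0.001, 0.001, 0], [0, 0, -0.002, -0.001, 0.001, 0]])

```text
time_s: 11.85
tcp_pos: [0.3763, 0.2841, 0.0373]
eef_rot: [-179.2, -0.2, 9.3]
contact_force: [-10.1, -3.8, 29.3]
gripper_width: 0.0006
```

Request:
carry_out(plan=[[0, 0, -0.0025, -0.001, 0.001, 0], [0, 0, -0.0025, -0.001, 0.001, 0], [0, 0, -0.0025, -0.001, 0.001, 0], [0, 0, -0.0025, -0.001, 0.001, 0], [0, 0, -0.0025, -0.001, 0.001, 0], [0, 0, -0.0025, -0.001, 0.001, 0], [0, 0, -0.0025, -0.001, 0.001, 0], [0, 0, -0.0025, -0.001, 0.001, 0], [0, 0, -0.0025, -0.001, 0.001, 0], [0, 0, -0.0025, -0.001, 0.001, 0], [0, 0, -0.0025, -0.001, 0.001, 0], [0, 0, -0.0025, -0.001, 0.001, 0]])

```text
time_s: 12.85
tcp_pos: [0.3763, 0.2842, 0.037]
eef_rot: [-179.4, -0.1, 9.8]
contact_force: [-13.2, -6.0, 36.6]
gripper_width: 0.0008
```

```bash
python3 - <<'E'
from h import *
im=r.capture("side"); cv2.imwrite("pics/s6.png",cv2.resize(im[140:300,130:350,::-1],None,fx=3,fy=3))
E
```

```text
(no output)
```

View pics/s6.png

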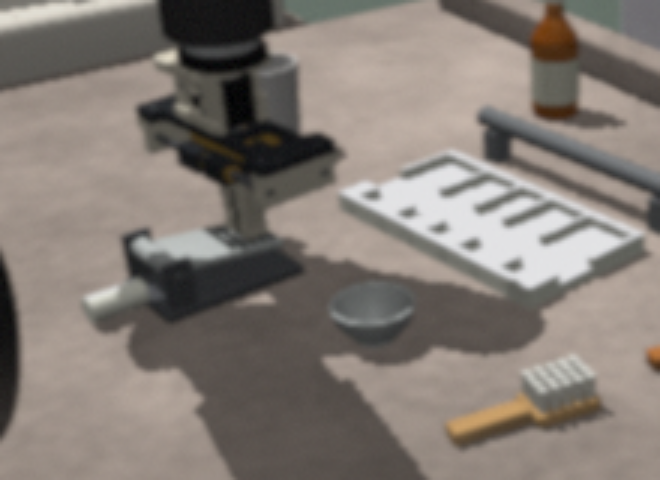

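Request:
carry_out(plan=[[0, 0, 0.015, 0, 0, 0], [0, 0, 0.025, 0, 0, 0], [0.005, -0.004, 0.035, 0, 0, 0], [0.02, -0.012, 0.03, 0, 0, -0.005], [0.02, -0.015, 0.025, 0, 0, -0.005], [0.02, -0.015, 0.02, 0, 0, -0.005], [0.02, -0.012, 0.01, 0, 0, -0.005], [0.01, -0.008, 0.005, 0, 0, -0.005], [0.004, -0.003, 0, 0, 0, 0], [0, 0, 0, 0, 0, 0], [0, 0, 0, 0, 0, 0]], fingers=-1)

```text
time_s: 13.82
tcp_pos: [0.4805, 0.2112, 0.2151]
eef_rot: [-179.0, -0.7, 8.4]
contact_force: [-0.2, 0.0, -0.7]
gripper_width: 0.0678
```

```bash
python3 w.py w7 t;python3 - <<'E'
import cv2
im=cv2.imread("pics/w7_top.png"); cv2.imwrite("pics/w7c.png",cv2.resize(im[110:330,130:530],None,fx=2,fy=2))
E
```

```text
13.8167 [0.4805 0.2112 0.2151] [-178.99   -0.71    8.43] 0.0678 [-0.2  0.  -0.7]
```

View pics/w7.png

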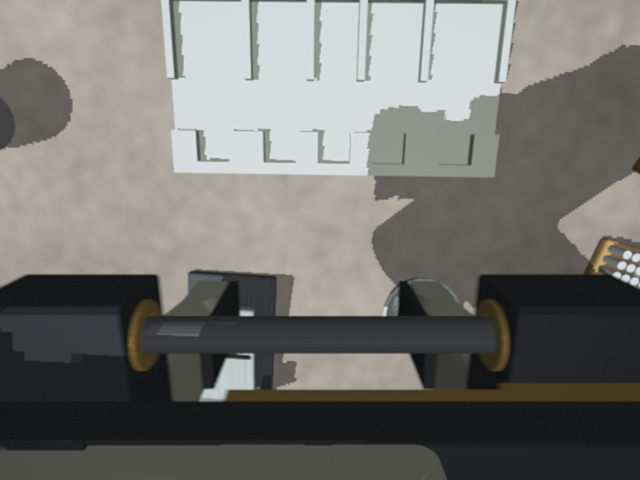

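View pics/w7c.png

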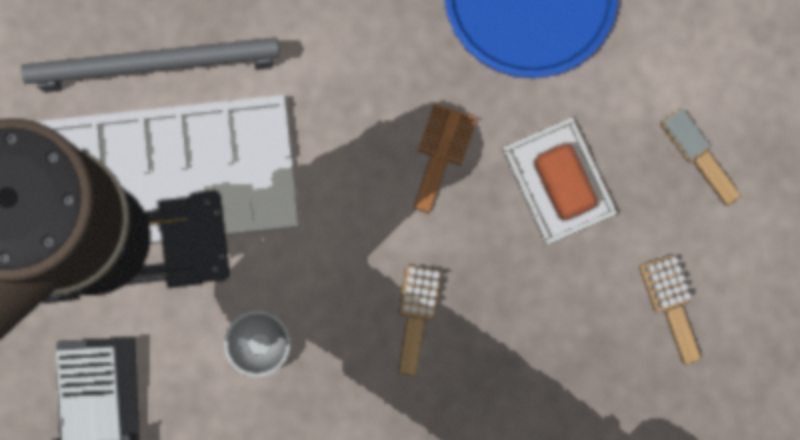

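```bash
cat > m3.py <<'E'
from h import *
from scipy.optimize import least_squares
c=wcam(np.load("pics/w7.npy"))
obs=[((-.074,.14),(174,172)),((-.074,-.14),(495,177)),((.004,.134),(178,79)),((.004,-.134),(499,82)),((-.038,.14),(172,130)),((.004,.076),(252,81)),((.004,.021),(314,81)),((.004,-.021),(363,81)),((.004,-.073),(427,82))]
W=np.array([ray(c,p,.02)[:2] for _,p in obs]); L=np.array([o for o,_ in obs])
def f(q): 
    R=np.array([[np.cos(q[2]),-np.sin(q[2])],[np.sin(q[2]),np.cos(q[2])]]); return (L@R.T+q[:2]-W).ravel()
s=least_squares(f,[.59,.213,.13],loss="soft_l1",f_scale=.002); print(s.x,np.degrees(s.x[2])); print((f(s.x).reshape(-1,2)*1e3).round(1))
E
python3 m3.py
```

```text
[0.58983127 0.21513161 0.13212209] 7.570038379358269
[[-0.6 -1.7]
 [-1.1 -1.6]
 [ 0.5  1.6]
 [-0.3 -1.9]
 [-0.3 -0.7]
 [ 0.7  5.2]
 [ 0.5  1.5]
 [ 0.2 -0.2]
 [ 0.2  0.4]]
```

Request:
carry_out(plan=[[-0.006, -0.025, -0.01, -0.003, 0.003, -0.025], [-0.007, -0.035, -0.01, -0.003, 0.003, -0.03], [-0.007, -0.038, -0.01, -0.003, 0.003, -0.03], [-0.007, -0.038, -0.01, -0.003, 0.003, -0.03], [-0.007, -0.038, -0.01, -0.003, 0, -0.03], [-0.007, -0.036, -0.01, -0.003, 0, -0.03], [-0.007, -0.028, -0.01, 0, 0, -0.03], [-0.006, -0.018, -0.01, 0, 0, -0.025], [-0.004, -0.01, -0.01, 0, 0, -0.02], [-0.003, -0.005, -0.005, 0, 0, -0.01], [0, 0, 0, 0, 0, 0]], fingers=-0.5)

```text
time_s: 14.83
tcp_pos: [0.4061, -0.0629, 0.1103]
eef_rot: [179.8, 0.6, -6.2]
contact_force: [0.6, 0.1, 0.1]
gripper_width: 0.0657
```

```bash
python3 w.py w8
```

```text
14.8333 [ 0.4061 -0.0629  0.1103] [179.84   0.57  -6.17] 0.0657 [0.6 0.1 0.1]
```

View pics/w8.png

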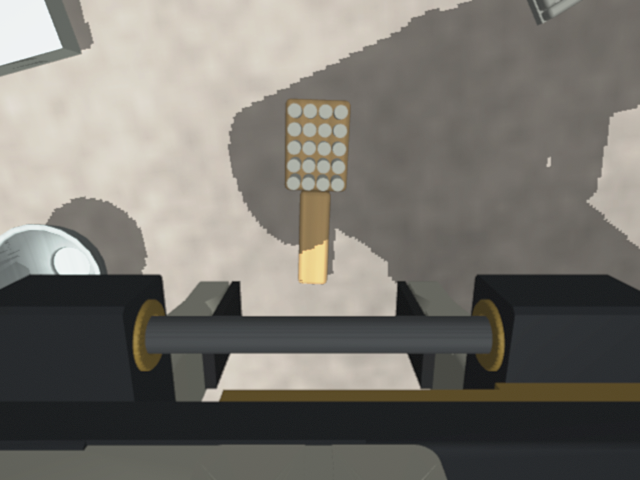

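```bash
cat > pc.py <<'E'
# usage: pc.py npy tail_u tail_v head_u head_v [zadd]
import sys
from h import *
a=sys.argv; c=wcam(np.load(f"pics/{a[1]}.npy")); v=list(map(float,a[2:])); za=v[4] if len(v)>4 else 0
zh=v[5] if len(v)>5 else .012
A=ray(c,v[0:2],.014+za);B=ray(c,v[2:4],zh+za);d=(B-A)[:2];L=np.linalg.norm(d);d/=L
O=((A+B)/2)[:2]; y=np.degrees(np.arctan2(d[1],d[0]))
print("len",L.round(4),"origin",O.round(4),"grip",(O-.018*d).round(4),"yaw",y.round(2))
E
python3 pc.py w8 313 284 319.5 99
```

```text
len 0.1186 origin [ 0.4345 -0.0645] grip [ 0.4167 -0.062 ] yaw -8.24
```

Request:
carry_out(plan=[[0.004, 0, -0.015, 0, -0.003, -0.01], [0.004, 0, -0.02, 0, -0.003, -0.008], [0.003, 0, -0.02, 0, -0.002, -0.006], [0, 0, -0.018, 0, 0, 0], [0, 0, -0.014, 0, 0, 0], [0, 0, -0.006, 0, 0, 0], [0, 0, -0.001, 0, 0, 0]])

```text
time_s: 15.47
tcp_pos: [0.4263, -0.0541, 0.0179]
eef_rot: [-179.9, -0.6, -6.7]
contact_force: [-0.3, -0.5, 0.9]
gripper_width: 0.0657
```

Request:
carry_out(plan=[[-0.004, -0.004, -0.003, 0, 0.004, -0.01], [-0.003, -0.003, -0.004, 0, 0.003, -0.006], [-0.001, -0.001, -0.003, 0, 0, 0], [0, 0, -0.001, 0, 0, 0], [0, 0, 0, 0, 0, 0]])

```text
time_s: 15.88
tcp_pos: [0.42, -0.0609, 0.0084]
eef_rot: [-179.8, -0.4, -7.5]
contact_force: [-0.7, -0.0, -0.0]
gripper_width: 0.0658
```

Request:
carry_out(plan=[[-0.002, -0.001, -0.003, 0, 0.003, -0.003], [-0.001, -0.001, -0.002, 0, 0, 0], [0, 0, 0, 0, 0, 0]])

```text
time_s: 16.13
tcp_pos: [0.4174, -0.0631, 0.0039]
eef_rot: [-179.8, -0.3, -7.7]
contact_force: [-0.5, -0.3, 0.6]
gripper_width: 0.0657
```

Right on target; close.

Request:
carry_out(plan=[[0, 0, 0, 0, 0, 0], [0, 0, 0, 0, 0, 0], [0, 0, 0, 0, 0, 0], [0, 0, 0, 0, 0, 0], [0, 0, 0, 0, 0, 0], [0, 0, 0, 0, 0, 0], [0, 0, 0, 0, 0, 0]], fingers=1, force=30)

```text
time_s: 16.72
tcp_pos: [0.4177, -0.0632, 0.0041]
eef_rot: [-179.8, -0.3, -7.7]
contact_force: [0.8, 0.5, -0.1]
gripper_width: 0.0248
```

Request:
carry_out(plan=[[0, 0, 0, 0, 0, 0], [0, 0, 0, 0, 0, 0]])

```text
time_s: 16.88
tcp_pos: [0.4177, -0.0631, 0.0041]
eef_rot: [-179.8, -0.3, -7.7]
contact_force: [0.2, 0.5, -0.6]
gripper_width: 0.0194
```

Request:
carry_out(plan=[[0, 0, 0.015, 0, 0, 0], [0, 0, 0.025, 0, 0, 0], [0.005, 0.01, 0.03, 0, 0, 0.01], [0.014, 0.03, 0.02, 0, 0, 0.03], [0.016, 0.035, 0.005, 0, 0, 0.03], [0.016, 0.035, 0, 0, 0, 0.03], [0.016, 0.035, 0, 0, 0, 0.03], [0.016, 0.035, 0, 0, 0, 0.03], [0.016, 0.035, 0, 0, 0, 0.03], [0.016, 0.035, 0, 0, 0, 0.03], [0.015, 0.03, 0, 0, 0, 0.025], [0.01, 0.018, 0, 0, 0, 0.015]])

```text
time_s: 17.88
tcp_pos: [0.5548, 0.2455, 0.1037]
eef_rot: [-179.8, -0.1, 7.5]
contact_force: [0.4, -0.4, -1.0]
gripper_width: 0.0194
```

Request:
carry_out(plan=[[0.002, 0.004, 0, 0, 0, 0], [0, 0, 0, 0, 0, 0], [0, 0, 0, 0, 0, 0]])

```text
time_s: 18.13
tcp_pos: [0.5577, 0.2538, 0.1014]
eef_rot: [-179.9, 0.0, 7.7]
contact_force: [0.3, 0.5, -1.5]
gripper_width: 0.0196
```

```bash
python3 w.py w9
```

```text
18.1333 [0.5577 0.2538 0.1014] [-1.7987e+02  4.0000e-02  7.7000e+00] 0.0196 [ 0.3  0.5 -1.5]
```

View pics/w9.png

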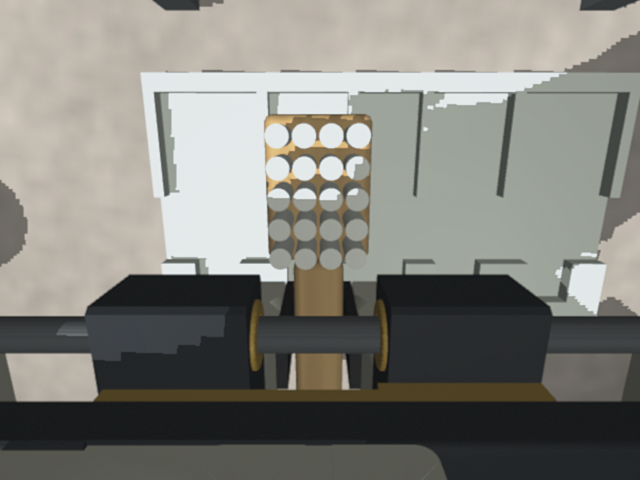

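```bash
cat > ov.py <<'E'
# overlay: ov.py name tx ty tyaw  bay_y head_half dx(piece origin offset ahead of tcp) pz  
import sys
from h import *
n=sys.argv[1]; tx,ty,tyaw,dx,hh,pz=map(float,sys.argv[2:8])
T=np.load(f"pics/{n}.npy"); c=wcam(T); im=cv2.imread(f"pics/{n}.png"); 
s=2; im=cv2.resize(im,None,fx=s,fy=s)
def line(A,B,col):
    a,b=proj(c,A),proj(c,B); cv2.line(im,tuple(np.int32(a*s)),tuple(np.int32(b*s)),col,1)
a=np.radians(tyaw); ex=np.array([np.cos(a),np.sin(a),0]);ey=np.array([-np.sin(a),np.cos(a),0])
def W(x,y,z): return np.array([tx,ty,z])+ex*x+ey*y
for xs,ys in (((-.074,.074),(-.14,.14)),):
    q=[W(xs[0],ys[0],.02),W(xs[1],ys[0],.02),W(xs[1],ys[1],.02),W(xs[0],ys[1],.02)]
    for i in range(4): line(q[i],q[(i+1)%4],(0,0,255))
for yc,h in ((.105,.029),(.047,.023),(0,.018),(-.047,.023),(-.105,.029)):
    for sg in(-1,1):
        line(W(.004,yc+sg*h,.02),W(.064,yc+sg*h,.02),(255,0,0))
        line(W(-.064,yc+sg*.014,.02),W(-.038,yc+sg*.014,.02),(255,0,0))
    line(W(.064,yc-h,.02),W(.064,yc+h,.02),(255,0,0))
if hh>0:
    R=T[:3,:3]; p=T[:3,3]; fx=R[:,0].copy(); fx[2]=0; fx/=np.linalg.norm(fx); fy=np.array([-fx[1],fx[0],0])
    O=p+fx*dx; O[2]=0
    def P(x,y,z): return O+fx*x+fy*y+np.array([0,0,pz+z])
    q=[P(.004,hh,.012),P(.06,hh,.012),P(.06,-hh,.012),P(.004,-hh,.012)]
    for i in range(4): line(q[i],q[(i+1)%4],(0,200,0))
    d=O[:2]-np.array([tx,ty]); print("piece origin in tray frame", (d@ex[:2]).round(4),(d@ey[:2]).round(4),"yaw rel",np.degrees(np.arctan2(fx[1],fx[0]))-tyaw)
cv2.imwrite(f"pics/{n}_ov.png",cv2.resize(im[0:600],(800,375)) if 0 else im[80:680,240:1040])
E
python3 ov.py w9 .5905 .214 7.5 .018 .02 .097
```

```text
piece origin in tray frame -0.0094 0.0438 yaw rel 0.20049259404381647
```

View pics/w9_ov.png

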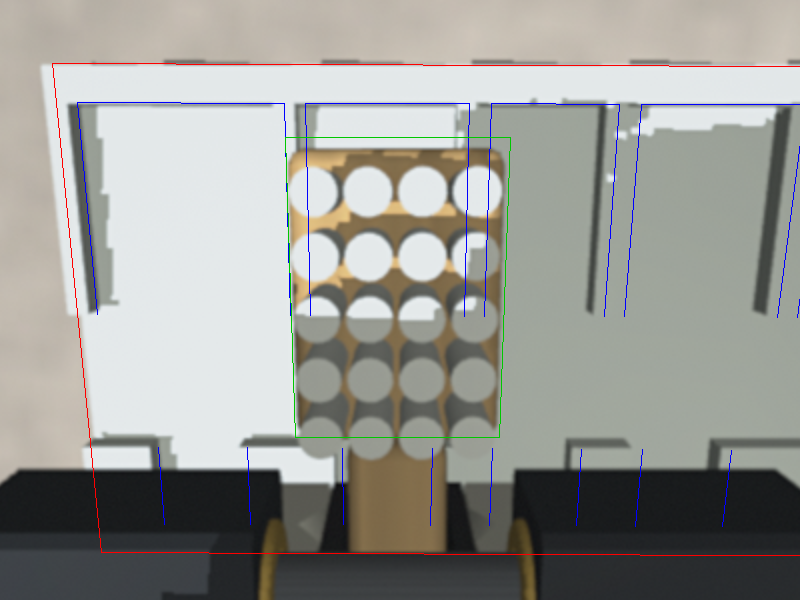

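Request:
carry_out(plan=[[0.004, 0.003, -0.01, 0, 0, 0], [0.004, 0.003, -0.015, 0, 0, -0.003], [0.002, 0.001, -0.015, 0, 0, 0], [0, 0, -0.012, 0, 0, 0], [0, 0, -0.007, 0, 0, 0], [0, 0, -0.003, 0, 0, 0], [0, 0, 0, 0, 0, 0]])

```text
time_s: 18.77
tcp_pos: [0.5663, 0.254, 0.036]
eef_rot: [-179.8, 0.1, 7.1]
contact_force: [0.8, 0.4, -1.2]
gripper_width: 0.0196
```

```bash
python3 w.py w10;python3 ov.py w10 .5902 .2165 7.5 .0165 .02 .037
```

```text
18.7667 [0.5663 0.254  0.036 ] [-1.7983e+02  6.0000e-02  7.0800e+00] 0.0196 [ 0.8  0.4 -1.2]
piece origin in tray frame -0.0023 0.0402 yaw rel -0.42370623662757456
```

View pics/w10_ov.png

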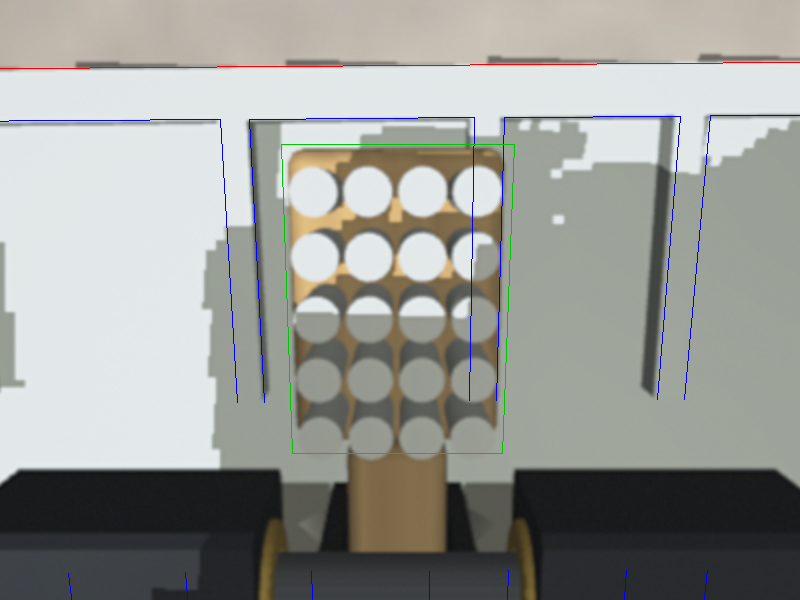

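```bash
python3 - <<'E'
from h import *
T=np.load("pics/w10.npy");c=wcam(T)
for p in [(318,114.5),(264.5,120),(372.3,120)]:
    d=ray(c,p,.0435)-T[:3,3]; print(p,(T[:3,:3].T@d).round(4))
E
```

```text
(318, 114.5) [ 0.076  -0.0004 -0.0076]
(264.5, 120) [ 0.0741 -0.0195 -0.0075]
(372.3, 120) [ 0.0741  0.0191 -0.0076]
```

Request:
carry_out(plan=[[0.001, 0.004, 0, 0, 0, 0.004], [0.0005, 0.003, 0, 0, 0, 0.003], [0, 0, 0, 0, 0, 0]])

```text
time_s: 19.07
tcp_pos: [0.569, 0.2618, 0.0383]
eef_rot: [-179.8, -0.1, 7.5]
contact_force: [0.1, 1.0, -0.3]
gripper_width: 0.0197
```

Request:
carry_out(plan=[[-0.001, -0.001, -0.006, 0, 0.002, 0], [0, 0, -0.006, 0, 0, 0], [0, 0, -0.003, 0, 0, 0], [0, 0, 0, 0, 0, 0]])

```text
time_s: 19.4
tcp_pos: [0.5685, 0.262, 0.0234]
eef_rot: [-179.6, -0.1, 7.6]
contact_force: [-0.3, -0.4, -0.5]
gripper_width: 0.0196
```

Request:
carry_out(plan=[[-0.0007, -0.001, -0.003, -0.003, 0.001, -0.001], [0, 0, -0.003, -0.002, 0, 0], [0, 0, -0.002, 0, 0, 0], [0, 0, -0.0005, 0, 0, 0]])

```text
time_s: 19.73
tcp_pos: [0.5677, 0.2608, 0.0142]
eef_rot: [-180.0, -0.0, 7.5]
contact_force: [-4.4, -0.6, 10.7]
gripper_width: 0.0194
```

Request:
carry_out(plan=[[0, 0, 0.0005, 0, 0, 0], [0, 0, 0, 0, 0, 0], [0, 0, 0, 0, 0, 0], [0, 0, 0, 0, 0, 0]], fingers=0.3)

```text
time_s: 20.07
tcp_pos: [0.5681, 0.261, 0.0149]
eef_rot: [-180.0, -0.0, 7.5]
contact_force: [0.2, -0.0, 0.6]
gripper_width: 0.0305
```

Request:
carry_out(plan=[[0, 0, 0.008, 0, 0, 0], [0, 0, 0.015, 0, 0, 0], [0, 0, 0.02, 0, 0, 0], [0, 0, 0.02, 0, 0, 0], [0, 0, 0.01, 0, 0, 0], [0, 0, 0, 0, 0, 0]])

```text
time_s: 20.57
tcp_pos: [0.5674, 0.2601, 0.0918]
eef_rot: [180.0, 0.1, 7.5]
contact_force: [-0.3, -0.5, -0.7]
gripper_width: 0.0308
```

```bash
python3 w.py w11 t;python3 ov.py w11 .5902 .2167 7.5 .0165 0 .037;python3 - <<'E'
import cv2
im=cv2.imread("pics/w11_top.png"); cv2.imwrite("pics/w11c.png",cv2.resize(im[110:330,130:530],None,fx=2,fy=2))
E
```

```text
20.5667 [0.5674 0.2601 0.0918] [1.7995e+02 6.0000e-02 7.5100e+00] 0.0308 [-0.3 -0.5 -0.7]
```

View pics/w11_ov.png

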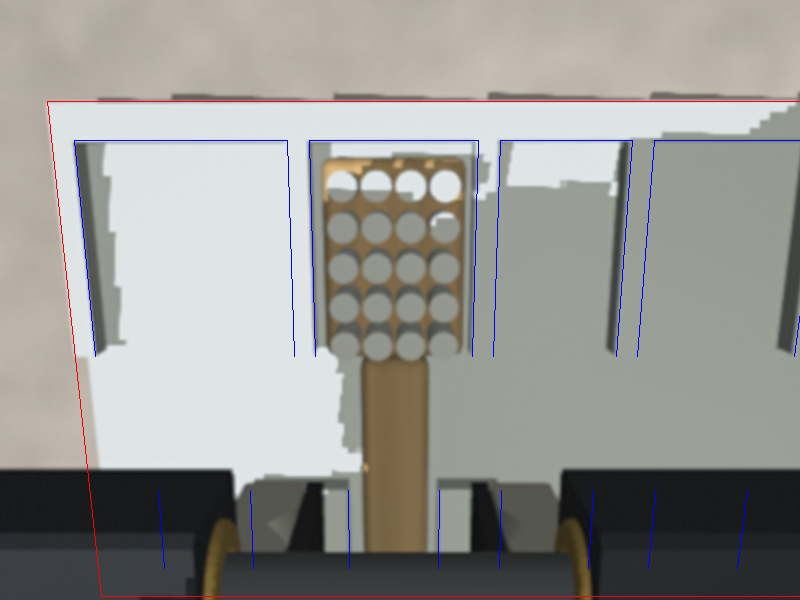

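View pics/w11c.png

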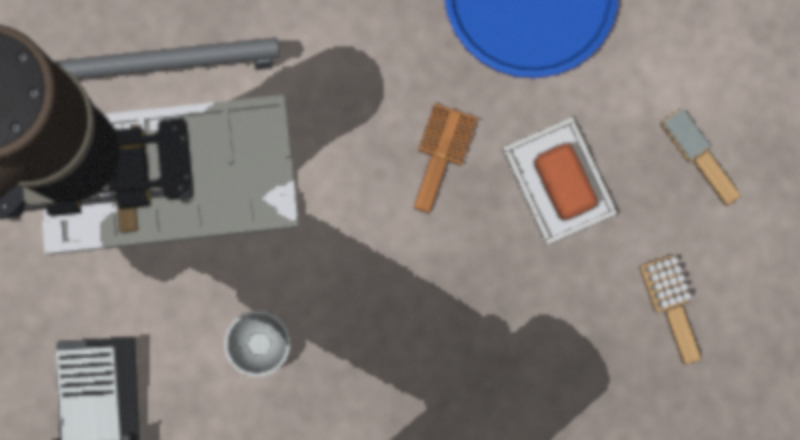

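Request:
carry_out(plan=[[0, -0.01, 0.02, 0, 0, 0], [0.002, -0.03, 0.015, 0, 0, 0.03], [0.003, -0.04, 0.005, 0, 0, 0.035], [0.003, -0.04, 0, 0, 0, 0.035], [0.003, -0.04, 0, 0, 0, 0.035], [0.003, -0.04, 0, 0, 0, 0.035], [0.003, -0.04, 0, 0, 0, 0.035], [0.003, -0.04, 0, 0, 0, 0.035], [0.003, -0.04, 0, 0, 0, 0.035], [0.003, -0.04, 0, 0, 0, 0.035], [0.003, -0.04, 0, 0, 0, 0.035], [0.003, -0.04, 0, 0, 0, 0.035]], fingers=-0.3)

```text
time_s: 21.67
tcp_pos: [0.589, -0.1914, 0.1148]
eef_rot: [-180.0, 1.2, 30.9]
contact_force: [1.5, -0.5, 0.6]
gripper_width: 0.0568
```

Request:
carry_out(plan=[[0.003, -0.04, 0, 0, -0.004, 0.025], [0.003, -0.04, 0, 0, -0.004, 0.02], [0.003, -0.035, 0, 0, -0.004, 0.015], [0.002, -0.025, 0, 0, -0.004, 0.01], [0.002, -0.017, 0, 0, -0.004, 0], [0, -0.01, 0, 0, 0, 0], [0, -0.004, 0, 0, 0, 0], [0, 0, 0, 0, 0, 0], [0, 0, 0, 0, 0, 0]])

```text
time_s: 22.42
tcp_pos: [0.5932, -0.3765, 0.0986]
eef_rot: [-179.7, 1.0, 34.7]
contact_force: [-0.0, 0.2, 0.0]
gripper_width: 0.057
```

```bash
python3 w.py w12
```

```text
22.4167 [ 0.5932 -0.3765  0.0986] [-179.73    1.     34.69] 0.057 [-0.   0.2  0. ]
```

View pics/w12.png

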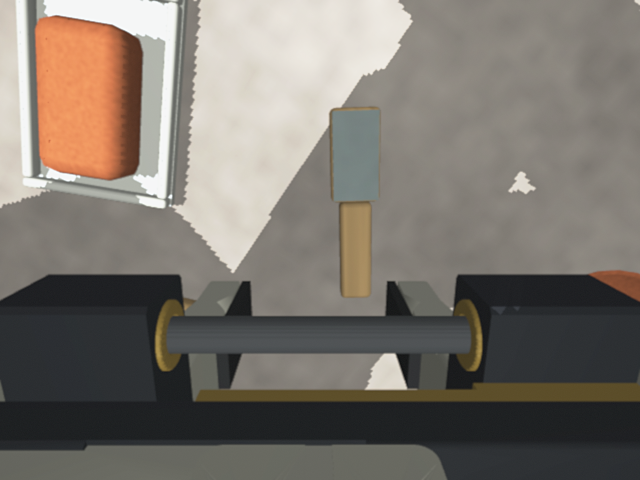

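```bash
python3 pc.py w12 355.5 297 356 107.5 0 .014
```

```text
len 0.1174 origin [ 0.6249 -0.3817] grip [ 0.6103 -0.3923] yaw 36.04
```

Request:
carry_out(plan=[[0.006, -0.006, -0.015, 0.002, -0.006, 0.008], [0.006, -0.006, -0.02, 0.002, -0.006, 0.008], [0.004, -0.003, -0.018, 0.002, -0.005, 0.006], [0, 0, -0.014, 0, 0, 0], [0, 0, -0.008, 0, 0, 0], [0, 0, -0.003, 0, 0, 0], [0, 0, 0, 0, 0, 0]])

```text
time_s: 23.05
tcp_pos: [0.614, -0.3837, 0.019]
eef_rot: [179.8, -0.3, 36.7]
contact_force: [0.1, -0.8, -0.7]
gripper_width: 0.0567
```

Request:
carry_out(plan=[[-0.002, -0.004, -0.004, 0, 0.003, -0.006], [-0.002, -0.004, -0.004, 0, 0.002, -0.004], [0, -0.001, -0.003, 0, 0, 0], [0, 0, -0.001, 0, 0, 0], [0, 0, 0, 0, 0, 0]])

```text
time_s: 23.47
tcp_pos: [0.6114, -0.3932, 0.0091]
eef_rot: [179.8, -0.1, 36.1]
contact_force: [0.3, -0.5, -0.8]
gripper_width: 0.0574
```

Request:
carry_out(plan=[[-0.001, 0.001, -0.003, 0, 0, 0], [0, 0, -0.002, 0, 0, 0], [0, 0, 0, 0, 0, 0]])

```text
time_s: 23.72
tcp_pos: [0.6106, -0.3927, 0.0046]
eef_rot: [179.7, -0.2, 36.1]
contact_force: [-0.0, -0.1, 0.1]
gripper_width: 0.0573
```

Request:
carry_out(plan=[[0, 0, 0, 0, 0, 0], [0, 0, 0, 0, 0, 0], [0, 0, 0, 0, 0, 0], [0, 0, 0, 0, 0, 0], [0, 0, 0, 0, 0, 0], [0, 0, 0, 0, 0, 0], [0, 0, 0, 0, 0, 0], [0, 0, 0, 0, 0, 0]], fingers=1)

```text
time_s: 24.38
tcp_pos: [0.6108, -0.3926, 0.0049]
eef_rot: [179.7, -0.2, 36.1]
contact_force: [0.6, -0.2, -0.2]
gripper_width: 0.0194
```

Request:
carry_out(plan=[[0, 0, 0.015, 0, 0, 0], [0, 0, 0.025, 0, 0, 0], [0, 0.01, 0.03, 0, 0, -0.01], [-0.002, 0.03, 0.02, 0, 0, -0.03], [-0.003, 0.038, 0.005, 0, 0, -0.035], [-0.003, 0.04, 0, 0, 0, -0.035], [-0.003, 0.04, 0, 0, 0, -0.035], [-0.003, 0.04, 0, 0, 0, -0.035], [-0.003, 0.04, 0, 0, 0, -0.035], [-0.003, 0.04, 0, 0, 0, -0.035], [-0.003, 0.04, 0, 0, 0, -0.035], [-0.003, 0.04, 0, 0, 0, -0.035]])

```text
time_s: 25.38
tcp_pos: [0.5795, -0.0286, 0.1019]
eef_rot: [179.9, -0.3, 16.3]
contact_force: [0.6, -0.1, -1.2]
gripper_width: 0.0197
```

Request:
carry_out(plan=[[0, 0.04, 0, 0, 0, -0.035], [0, 0.04, 0, 0, 0, -0.03], [0, 0.04, 0, 0, 0, -0.025], [0, 0.035, 0, 0, 0, -0.015], [0, 0.025, -0.005, 0, 0, -0.01], [0, 0.016, -0.005, 0, 0, 0], [0, 0.01, -0.005, 0, 0, 0], [0, 0.004, -0.005, 0, 0, 0], [0, 0, -0.005, 0, 0, 0], [0, 0, 0, 0, 0, 0]])

```text
time_s: 26.22
tcp_pos: [0.5764, 0.1993, 0.0774]
eef_rot: [180.0, -0.5, 9.7]
contact_force: [-0.6, 0.0, 0.1]
gripper_width: 0.0196
```

Request:
carry_out(plan=[[-0.002, 0.006, -0.01, 0, 0.004, -0.015], [-0.001, 0.005, -0.01, 0, 0.004, -0.012], [-0.001, 0.003, -0.009, 0, 0, -0.008], [0, 0.001, -0.005, 0, 0, -0.003], [0, 0, -0.002, 0, 0, 0], [0, 0, 0, 0, 0, 0]])

```text
time_s: 26.72
tcp_pos: [0.5718, 0.2108, 0.0366]
eef_rot: [180.0, 0.1, 7.0]
contact_force: [0.1, 0.5, -0.0]
gripper_width: 0.0195
```

```bash
python3 w.py w13;python3 ov.py w13 .5902 .2167 7.5 .018 .015 .037
```

```text
26.7167 [0.5718 0.2108 0.0366] [1.7997e+02 9.0000e-02 6.9600e+00] 0.0195 [ 0.1  0.5 -0. ]
piece origin in tray frame -0.001 -0.0036 yaw rel -0.5369740925315156
```

View pics/w13_ov.png

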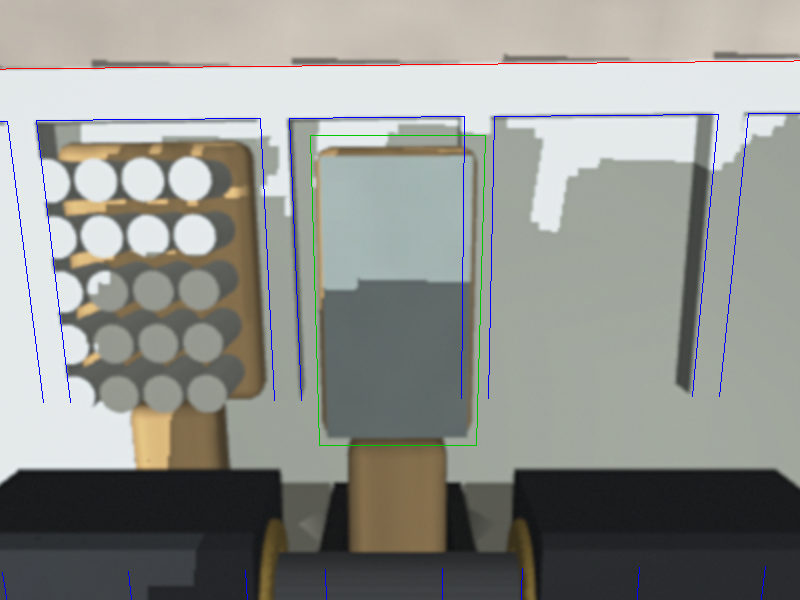

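```bash
cat > ed.py <<'E'
import sys
from h import *
n=sys.argv[1]; z=float(sys.argv[2]); T=np.load(f"pics/{n}.npy");c=wcam(T)
for a in sys.argv[3:]:
    u,v=map(float,a.split(",")); d=ray(c,((u+240)/2,(v+80)/2),z)-T[:3,3]; print(a,(T[:3,:3].T@d).round(4))
E
python3 ed.py w13 .0465 397,149 317,300 475,300
```

```text
397,149 [ 0.0759 -0.0002 -0.01  ]
317,300 [ 0.0493 -0.0149 -0.01  ]
475,300 [ 0.0493  0.0142 -0.0099]
```

Request:
carry_out(plan=[[0.001, 0.002, -0.002, 0, 0, 0.006], [0.0005, 0.001, -0.004, 0, 0, 0.003], [0, 0, -0.003, 0, 0, 0], [0, 0, -0.001, 0, 0, 0], [0, 0, 0, 0, 0, 0]])

```text
time_s: 27.18
tcp_pos: [0.5744, 0.2143, 0.0271]
eef_rot: [-180.0, -0.0, 7.6]
contact_force: [-0.5, -0.6, -0.6]
gripper_width: 0.0195
```

Request:
carry_out(plan=[[-0.0005, 0, -0.004, 0, 0, -0.001], [0, 0, -0.004, 0, 0, 0], [0, 0, -0.003, 0, 0, 0], [0, 0, -0.001, 0, 0, 0]])

```text
time_s: 27.52
tcp_pos: [0.5742, 0.2146, 0.0149]
eef_rot: [-179.9, -0.1, 7.5]
contact_force: [-6.6, -0.2, 15.2]
gripper_width: 0.0199
```

On the floor at the expected height. Release narrowly and rise.

Request:
carry_out(plan=[[0, 0, 0.0005, 0, 0, 0], [0, 0, 0, 0, 0, 0], [0, 0, 0, 0, 0, 0], [0, 0, 0, 0, 0, 0]], fingers=0.42)

```text
time_s: 27.85
tcp_pos: [0.5743, 0.2147, 0.0152]
eef_rot: [-179.9, -0.1, 7.5]
contact_force: [-0.3, 0.1, -0.4]
gripper_width: 0.0252
```

Request:
carry_out(plan=[[0, 0, 0.008, 0, 0, 0], [0, 0, 0.015, 0, 0, 0], [0, 0, 0.02, 0, 0, 0], [0, 0, 0.02, 0, 0, 0], [0, 0, 0.01, 0, 0, 0], [0, 0, 0, 0, 0, 0]])

```text
time_s: 28.35
tcp_pos: [0.5736, 0.2138, 0.0923]
eef_rot: [180.0, -0.0, 7.5]
contact_force: [-0.1, -0.5, -0.1]
gripper_width: 0.0257
```

```bash
python3 w.py w14 t;python3 ov.py w14 .5902 .2167 7.5 .0165 0 .037;python3 - <<'E'
import cv2
im=cv2.imread("pics/w14_top.png"); cv2.imwrite("pics/w14c.png",cv2.resize(im[110:330,130:530],None,fx=2,fy=2))
E
```

```text
28.35 [0.5736 0.2138 0.0923] [ 1.7998e+02 -1.0000e-02  7.5100e+00] 0.0257 [-0.1 -0.5 -0.1]
```

View pics/w14_ov.png

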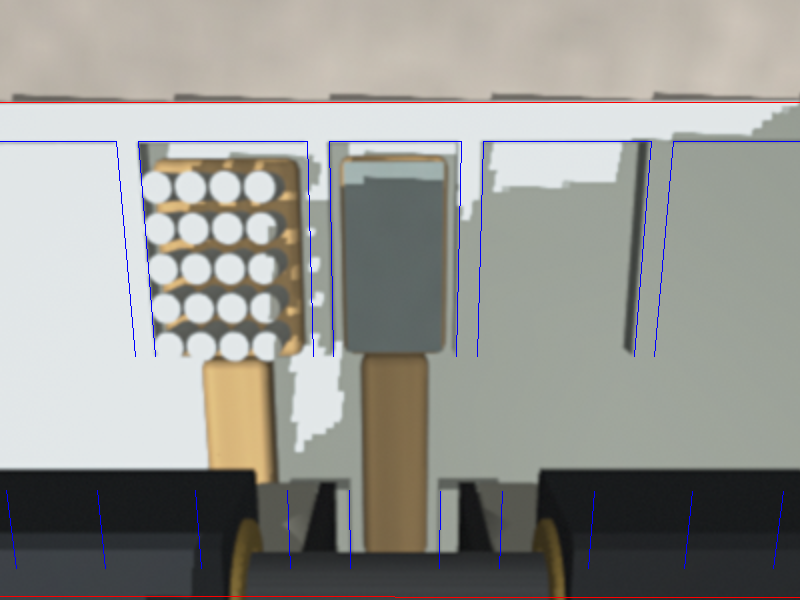

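View pics/w14c.png

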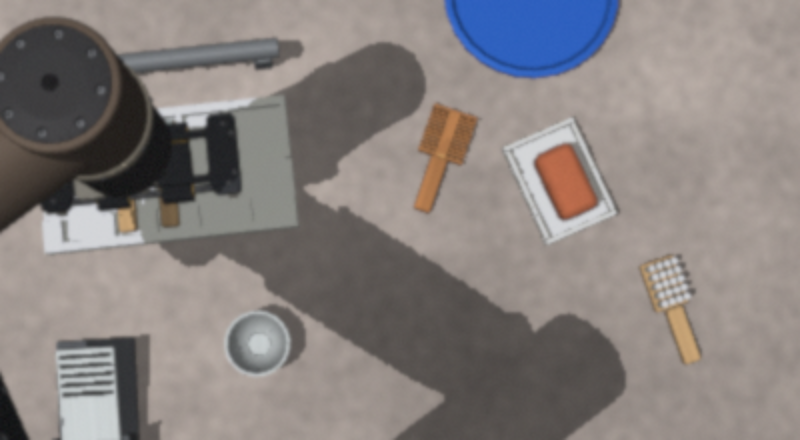

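Request:
carry_out(plan=[[0, -0.01, 0.015, 0, 0, 0], [-0.006, -0.03, 0.01, 0, 0, 0.01], [-0.009, -0.038, 0.002, 0, 0, 0.012], [-0.009, -0.039, 0, 0, 0, 0.012], [-0.009, -0.039, 0, 0, 0, 0.012], [-0.009, -0.039, 0, 0, 0, 0.012], [-0.009, -0.039, 0, 0, 0, 0.012], [-0.009, -0.039, 0, 0, 0, 0.012], [-0.009, -0.039, 0, 0, 0, 0.012], [-0.009, -0.039, 0, 0, 0, 0.012], [-0.009, -0.039, 0, 0, 0, 0.012], [-0.009, -0.039, 0, 0, 0, 0.012]], fingers=-0.3)

```text
time_s: 29.45
tcp_pos: [0.4639, -0.2245, 0.103]
eef_rot: [179.9, 1.1, 15.9]
contact_force: [2.4, -0.3, -1.1]
gripper_width: 0.0571
```

Request:
carry_out(plan=[[-0.008, -0.038, 0, 0, 0, 0.012], [-0.007, -0.033, 0, 0, 0, 0.012], [-0.006, -0.025, 0, 0, 0, 0.01], [-0.004, -0.017, 0, 0, 0, 0.005], [-0.003, -0.01, 0, 0, 0, 0], [0, -0.005, 0, 0, 0, 0], [0, 0, 0, 0, 0, 0], [0, 0, 0, 0, 0, 0]])

```text
time_s: 30.12
tcp_pos: [0.425, -0.3627, 0.093]
eef_rot: [-179.5, 1.8, 17.7]
contact_force: [-0.2, 0.6, 0.2]
gripper_width: 0.057
```

```bash
python3 w.py w15
```

```text
30.1167 [ 0.425  -0.3627  0.093 ] [-179.49    1.83   17.69] 0.057 [-0.2  0.6  0.2]
```

View pics/w15.png

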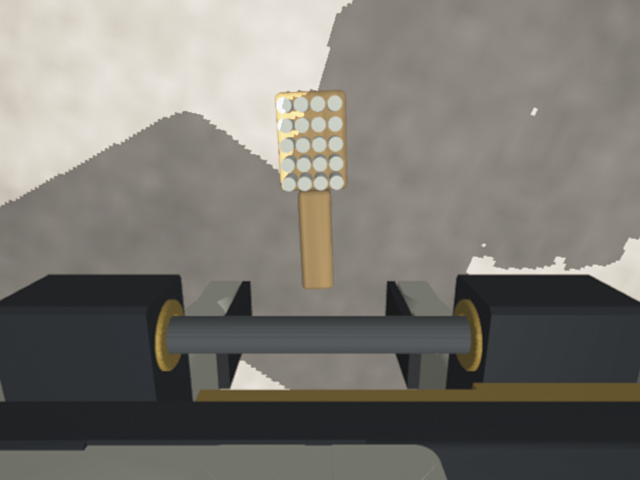

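```bash
python3 pc.py w15 318 288 310 91
```

```text
len 0.1175 origin [ 0.4529 -0.3503] grip [ 0.436  -0.3564] yaw 19.85
```

Request:
carry_out(plan=[[0.003, 0, -0.015, 0, -0.011, 0], [0.003, 0, -0.02, 0, -0.011, 0], [0, 0, -0.018, 0, -0.009, 0], [0, 0, -0.012, 0, 0, 0], [0, 0, -0.006, 0, 0, 0], [0, 0, -0.002, 0, 0, 0], [0, 0, 0, 0, 0, 0]])

```text
time_s: 30.75
tcp_pos: [0.4365, -0.3558, 0.0198]
eef_rot: [179.8, -0.2, 18.3]
contact_force: [0.2, -0.2, 0.3]
gripper_width: 0.057
```

Request:
carry_out(plan=[[0, 0, -0.005, 0, 0, 0], [0, 0, -0.005, 0, 0, 0], [0, 0, -0.004, 0, 0, 0], [0, 0, -0.001, 0, 0, 0], [0, 0, 0, 0, 0, 0]])

```text
time_s: 31.17
tcp_pos: [0.4389, -0.3555, 0.0059]
eef_rot: [179.6, -0.4, 18.4]
contact_force: [-0.9, 1.1, -0.6]
gripper_width: 0.057
```

Request:
carry_out(plan=[[-0.002, 0, -0.001, 0.003, 0.003, 0], [0, 0, 0, 0, 0, 0]])

```text
time_s: 31.33
tcp_pos: [0.4367, -0.3557, 0.005]
eef_rot: [179.8, -0.3, 18.4]
contact_force: [0.1, -0.6, -0.4]
gripper_width: 0.057
```

Request:
carry_out(plan=[[0, 0, 0, 0, 0, 0], [0, 0, 0, 0, 0, 0], [0, 0, 0, 0, 0, 0], [0, 0, 0, 0, 0, 0], [0, 0, 0, 0, 0, 0], [0, 0, 0, 0, 0, 0], [0, 0, 0, 0, 0, 0], [0, 0, 0, 0, 0, 0]], fingers=1)

```text
time_s: 32.0
tcp_pos: [0.4369, -0.3562, 0.0057]
eef_rot: [179.8, -0.3, 18.4]
contact_force: [0.1, -0.2, -0.3]
gripper_width: 0.0196
```

Request:
carry_out(plan=[[0, 0, 0.015, 0, 0, 0], [0, 0, 0.025, 0, 0, 0], [0.002, 0.01, 0.03, 0, 0, -0.005], [0.008, 0.03, 0.02, 0, 0, -0.012], [0.01, 0.038, 0.005, 0, 0, -0.014], [0.011, 0.04, 0, 0, 0, -0.014], [0.011, 0.04, 0, 0, 0, -0.014], [0.011, 0.04, 0, 0, 0, -0.014], [0.011, 0.04, 0, 0, 0, -0.014], [0.011, 0.04, 0, 0, 0, -0.014], [0.011, 0.04, 0, 0, 0, -0.014], [0.011, 0.04, 0, 0, 0, -0.014]])

```text
time_s: 33.0
tcp_pos: [0.5292, 0.0041, 0.1045]
eef_rot: [-180.0, -0.3, 10.0]
contact_force: [1.8, -0.5, -0.7]
gripper_width: 0.0195
```

Request:
carry_out(plan=[[0.011, 0.036, 0, 0, 0, -0.013], [0.01, 0.032, 0, 0, 0, -0.01], [0.008, 0.025, -0.005, 0, 0, -0.008], [0.006, 0.018, -0.005, 0, 0, -0.004], [0.004, 0.011, -0.005, 0, 0, 0], [0.002, 0.006, -0.005, 0, 0, 0], [0, 0.002, -0.005, 0, 0, 0], [0, 0, -0.005, 0, 0, 0], [0, 0, 0, 0, 0, 0]])

```text
time_s: 33.75
tcp_pos: [0.5712, 0.148, 0.0719]
eef_rot: [-180.0, -0.4, 8.3]
contact_force: [0.1, -0.9, -0.5]
gripper_width: 0.0193
```

Request:
carry_out(plan=[[0.003, 0.006, -0.008, 0, 0.003, -0.007], [0.003, 0.006, -0.01, 0, 0.003, -0.006], [0.002, 0.005, -0.009, 0, 0, 0], [0, 0.002, -0.005, 0, 0, 0], [0, 0, -0.002, 0, 0, 0], [0, 0, 0, 0, 0, 0]])

```text
time_s: 34.25
tcp_pos: [0.5794, 0.1649, 0.0339]
eef_rot: [-179.9, 0.1, 7.2]
contact_force: [0.4, -0.1, 0.2]
gripper_width: 0.0197
```

```bash
python3 w.py w16;python3 ov.py w16 .5902 .2167 7.5 .0165 .02 .032
```

```text
34.25 [0.5794 0.1649 0.0339] [-1.7994e+02  9.0000e-02  7.1900e+00] 0.0197 [ 0.4 -0.1  0.2]
piece origin in tray frame -0.001 -0.05 yaw rel -0.3126396938191398
```

View pics/w16_ov.png

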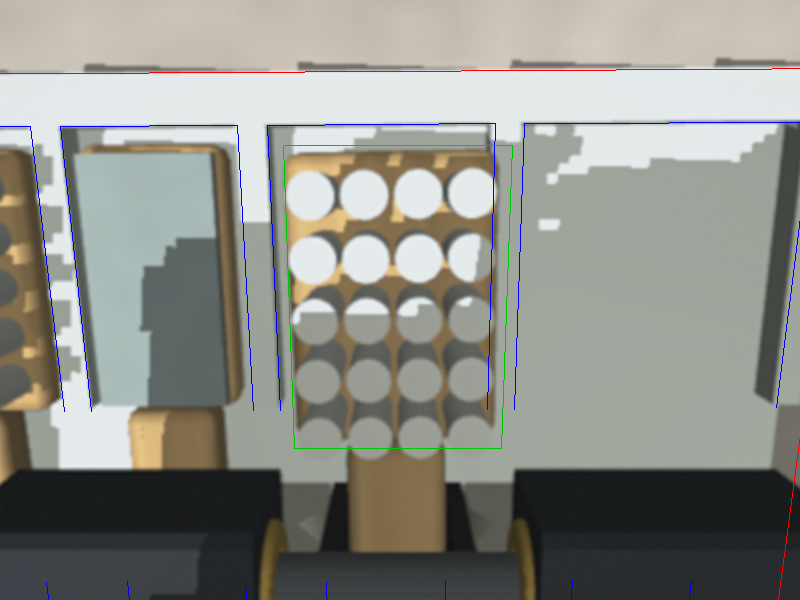

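```bash
python3 ed.py w16 .04 391,152 285,165 497,165 348,460 445,460; python3 ed.py w10 .0435 397,149 289,165 505,165 348,460 445,460
```

```text
391,152 [ 0.0755 -0.0013 -0.0063]
285,165 [ 0.0733 -0.0204 -0.0062]
497,165 [ 0.0733  0.0179 -0.0063]
348,460 [ 0.0168 -0.0099 -0.0062]
445,460 [ 0.0168  0.0094 -0.0062]
397,149 [ 0.076  -0.0002 -0.0076]
289,165 [ 0.0732 -0.0196 -0.0075]
505,165 [ 0.0732  0.0192 -0.0076]
348,460 [ 0.0172 -0.0099 -0.0075]
445,460 [ 0.0173  0.0093 -0.0075]
```

Request:
carry_out(plan=[[0.0005, 0.0015, -0.001, 0, 0, -0.006], [0, 0.0005, -0.003, 0, 0, -0.003], [0, 0, -0.002, 0, 0, 0], [0, 0, 0, 0, 0, 0]])

```text
time_s: 34.63
tcp_pos: [0.5804, 0.1672, 0.0286]
eef_rot: [-179.9, -0.0, 6.6]
contact_force: [-0.8, -0.4, -1.2]
gripper_width: 0.0194
```

Request:
carry_out(plan=[[0, 0.0005, -0.004, 0, 0, 0], [0, 0, -0.004, 0, 0, 0], [0, 0, -0.003, 0, 0, 0], [0, 0, -0.001, 0, 0, 0]])

```text
time_s: 34.97
tcp_pos: [0.5807, 0.1679, 0.0162]
eef_rot: [-179.9, -0.1, 6.6]
contact_force: [-1.1, 0.6, -0.9]
gripper_width: 0.0193
```

Request:
carry_out(plan=[[0, 0, -0.0008, 0, 0, 0], [0, 0, -0.0003, 0, 0, 0]])

```text
time_s: 35.13
tcp_pos: [0.5806, 0.1679, 0.0157]
eef_rot: [-179.9, -0.1, 6.7]
contact_force: [-2.4, 0.8, 5.4]
gripper_width: 0.02
```

Request:
carry_out(plan=[[0, 0, 0, 0, 0, 0], [0, 0, 0, 0, 0, 0], [0, 0, 0, 0, 0, 0], [0, 0, 0, 0, 0, 0]], fingers=0.42)

```text
time_s: 35.47
tcp_pos: [0.5811, 0.1682, 0.0161]
eef_rot: [-179.9, -0.1, 6.7]
contact_force: [0.2, 0.1, 0.2]
gripper_width: 0.0253
```

Request:
carry_out(plan=[[0, 0, 0.008, 0, 0, 0], [0, 0, 0.015, 0, 0, 0], [0, 0, 0.02, 0, 0, 0], [0, 0, 0.02, 0, 0, 0], [0, 0, 0.01, 0, 0, 0], [0, 0, 0, 0, 0, 0]])

```text
time_s: 35.97
tcp_pos: [0.5802, 0.1673, 0.0928]
eef_rot: [-180.0, 0.0, 6.7]
contact_force: [-0.0, 0.7, -0.4]
gripper_width: 0.0254
```

```bash
python3 w.py w17 t;python3 ov.py w17 .5902 .2167 7.5 .0165 0 .037;python3 - <<'E'
import cv2
im=cv2.imread("pics/w17_top.png"); cv2.imwrite("pics/w17c.png",cv2.resize(im[110:330,130:530],None,fx=2,fy=2))
E
```

```text
35.9667 [0.5802 0.1673 0.0928] [-179.96    0.      6.68] 0.0254 [-0.   0.7 -0.4]
```

View pics/w17_ov.png

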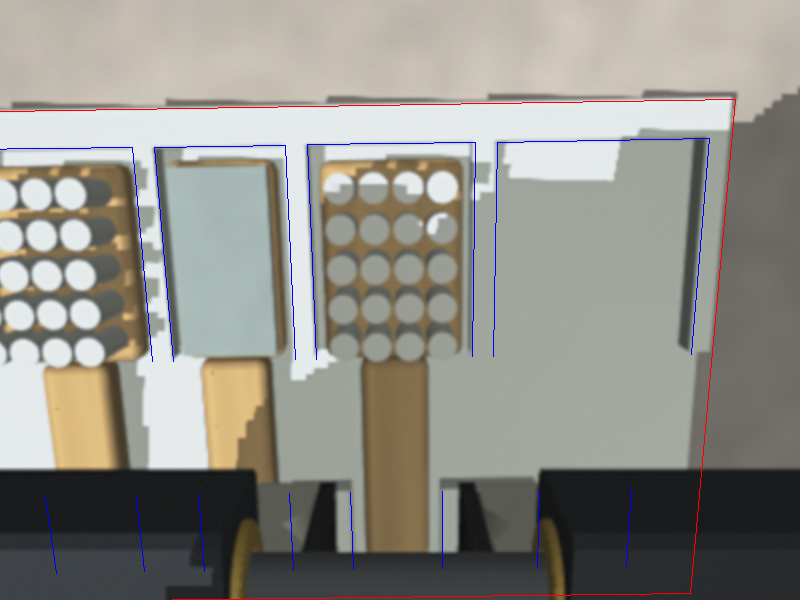

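View pics/w17c.png

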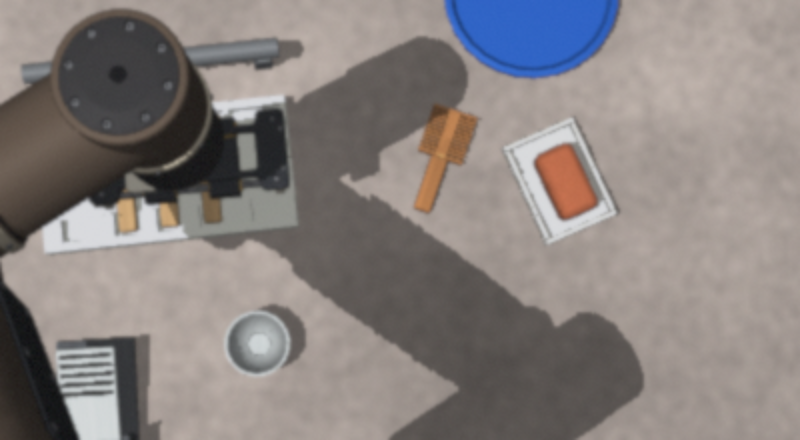

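Request:
carry_out(plan=[[0, -0.005, 0.015, 0, 0, -0.03], [0.002, -0.02, 0.01, 0, 0, -0.045], [0.002, -0.03, 0, 0, 0, -0.05], [0.002, -0.035, 0, 0, 0, -0.05], [0.002, -0.035, 0, 0, 0, -0.05], [0.002, -0.032, 0, 0, 0, -0.05], [0.001, -0.025, 0, 0, 0, -0.05], [0, -0.017, 0, 0, 0, -0.045], [0, -0.01, 0, 0, 0, -0.03], [0, -0.005, 0, 0, 0, -0.015], [0, 0, 0, 0, 0, 0], [0, 0, 0, 0, 0, 0]], fingers=-0.3)

```text
time_s: 37.07
tcp_pos: [0.5819, -0.0562, 0.1012]
eef_rot: [179.6, 1.3, -18.2]
contact_force: [0.5, -0.4, 0.2]
gripper_width: 0.0568
```

```bash
python3 w.py w18
```

```text
37.0667 [ 0.5819 -0.0562  0.1012] [179.55   1.25 -18.17] 0.0568 [ 0.5 -0.4  0.2]
```

View pics/w18.png

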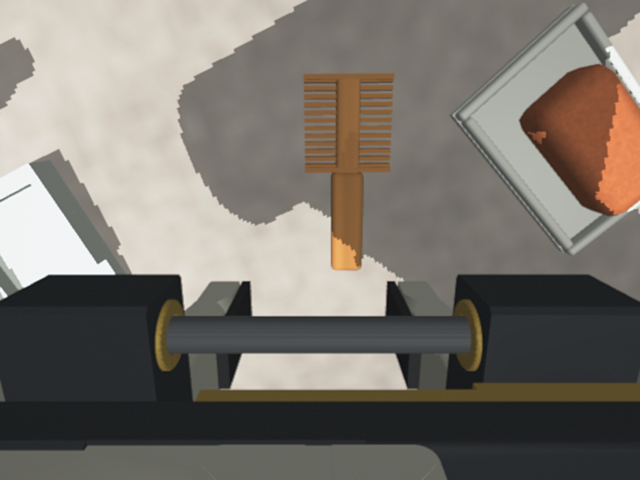

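```bash
python3 pc.py w18 346.5 270 348.5 73
```

```text
len 0.1185 origin [ 0.6149 -0.086 ] grip [ 0.5977 -0.0806] yaw -17.62
```

Request:
carry_out(plan=[[0.005, -0.009, -0.015, 0, -0.008, 0], [0.005, -0.01, -0.02, 0, -0.008, 0.003], [0.003, -0.006, -0.018, 0, -0.007, 0.003], [0, -0.002, -0.014, 0, 0, 0], [0, 0, -0.008, 0, 0, 0], [0, 0, -0.003, 0, 0, 0], [0, 0, 0, 0, 0, 0]])

```text
time_s: 37.7
tcp_pos: [0.5983, -0.0756, 0.0217]
eef_rot: [-179.9, -0.3, -16.9]
contact_force: [-0.8, -0.1, 0.3]
gripper_width: 0.0569
```

Request:
carry_out(plan=[[-0.001, -0.003, -0.006, 0, 0.003, -0.006], [-0.001, -0.002, -0.006, 0, 0.002, -0.005], [0, 0, -0.004, 0, 0, 0], [0, 0, -0.001, 0, 0, 0], [0, 0, 0, 0, 0, 0]])

```text
time_s: 38.12
tcp_pos: [0.5981, -0.0792, 0.0057]
eef_rot: [-179.9, -0.2, -17.4]
contact_force: [0.3, -1.2, -0.1]
gripper_width: 0.057
```

Request:
carry_out(plan=[[0, -0.001, -0.001, 0, 0.001, -0.004], [0, 0, 0, 0, 0, 0]])

```text
time_s: 38.28
tcp_pos: [0.5983, -0.0802, 0.005]
eef_rot: [-179.9, -0.2, -17.7]
contact_force: [0.1, 0.5, -0.2]
gripper_width: 0.0572
```

Request:
carry_out(plan=[[0, 0, 0, 0, 0, 0], [0, 0, 0, 0, 0, 0], [0, 0, 0, 0, 0, 0], [0, 0, 0, 0, 0, 0], [0, 0, 0, 0, 0, 0], [0, 0, 0, 0, 0, 0], [0, 0, 0, 0, 0, 0], [0, 0, 0, 0, 0, 0]], fingers=1)

```text
time_s: 38.95
tcp_pos: [0.5989, -0.0804, 0.006]
eef_rot: [-179.8, -0.3, -17.7]
contact_force: [0.0, -1.1, 0.4]
gripper_width: 0.0196
```

Request:
carry_out(plan=[[0, 0, 0.015, 0, 0, 0], [0, 0, 0.025, 0, 0, 0.01], [0, 0.005, 0.025, 0, 0, 0.035], [-0.001, 0.02, 0.01, 0, 0, 0.05], [-0.001, 0.03, 0, 0, 0, 0.055], [-0.001, 0.03, 0, 0, 0, 0.055], [-0.001, 0.03, 0, 0, 0, 0.055], [-0.001, 0.022, 0, 0, 0, 0.055], [-0.001, 0.015, -0.005, 0, 0, 0.05], [-0.001, 0.008, -0.005, 0, 0, 0.03], [0, 0.003, -0.005, 0, 0, 0.015], [0, 0, -0.005, 0, 0, 0]])

```text
time_s: 39.95
tcp_pos: [0.5897, 0.0889, 0.0639]
eef_rot: [-179.9, -0.3, 6.7]
contact_force: [0.6, -0.1, -0.9]
gripper_width: 0.02
```

Request:
carry_out(plan=[[-0.001, 0.007, -0.005, 0, 0.002, 0.003], [-0.001, 0.007, -0.007, 0, 0, 0.003], [0, 0.004, -0.006, 0, 0, 0], [0, 0.001, -0.004, 0, 0, 0], [0, 0, -0.001, 0, 0, 0], [0, 0, 0, 0, 0, 0]])

```text
time_s: 40.45
tcp_pos: [0.5861, 0.1059, 0.0355]
eef_rot: [-180.0, 0.1, 6.7]
contact_force: [0.4, 0.4, -0.2]
gripper_width: 0.0199
```

```bash
python3 w.py w19;python3 ov.py w19 .5902 .2167 7.5 .0165 .026 .032
```

```text
40.45 [0.5861 0.1059 0.0355] [-1.7997e+02  9.0000e-02  6.6800e+00] 0.0199 [ 0.4  0.4 -0.2]
piece origin in tray frame -0.002 -0.1096 yaw rel -0.8204431302889601
```

View pics/w19_ov.png

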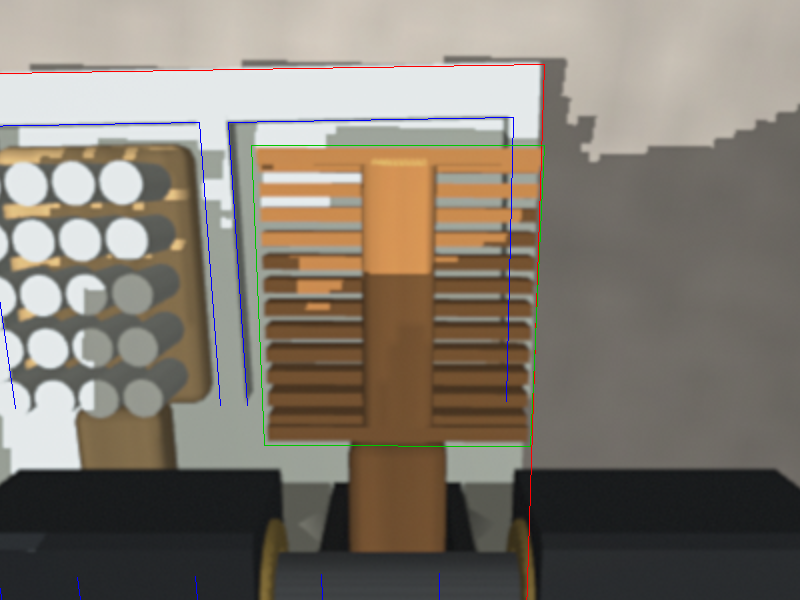

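```bash
python3 ed.py w19 .0415 398,149 254,152 543,152 268,435 529,435
```

```text
398,149 [ 0.076  -0.     -0.0061]
254,152 [ 0.0755 -0.026  -0.0061]
543,152 [ 0.0755  0.0261 -0.0061]
268,435 [ 0.0219 -0.0257 -0.006 ]
529,435 [ 0.022  0.026 -0.006]
```

Request:
carry_out(plan=[[0.001, 0.0025, -0.001, 0, 0, 0.008], [0.0005, 0.0012, -0.003, 0, 0, 0.005], [0, 0, -0.003, 0, 0, 0], [0, 0, -0.001, 0, 0, 0], [0, 0, 0, 0, 0, 0]])

```text
time_s: 40.92
tcp_pos: [0.5887, 0.1095, 0.0279]
eef_rot: [-179.9, -0.0, 7.4]
contact_force: [-1.4, -0.5, -0.4]
gripper_width: 0.0193
```

Request:
carry_out(plan=[[-0.0005, 0.001, -0.004, 0, 0, 0.001], [0, 0, -0.004, 0, 0, 0], [0, 0, -0.003, 0, 0, 0], [0, 0, -0.001, 0, 0, 0]])

```text
time_s: 41.25
tcp_pos: [0.5885, 0.1107, 0.0159]
eef_rot: [-179.9, -0.1, 7.5]
contact_force: [-5.7, 0.7, 16.7]
gripper_width: 0.0197
```

Request:
carry_out(plan=[[0, 0, 0.0005, 0, 0, 0], [0, 0, 0, 0, 0, 0], [0, 0, 0, 0, 0, 0], [0, 0, 0, 0, 0, 0]], fingers=0.4)

```text
time_s: 41.58
tcp_pos: [0.5886, 0.1108, 0.0162]
eef_rot: [-179.9, -0.1, 7.5]
contact_force: [0.6, 0.6, -0.2]
gripper_width: 0.0265
```

Request:
carry_out(plan=[[0, 0, 0.008, 0, 0, 0], [0, 0, 0.015, 0, 0, 0], [0, 0, 0.02, 0, 0, 0], [-0.005, 0, 0.03, 0, 0, 0], [-0.02, 0.01, 0.03, 0, 0, 0], [-0.025, 0.02, 0.02, 0, 0, 0], [-0.025, 0.025, 0.01, 0, 0, 0], [-0.02, 0.02, 0, 0, 0, 0], [-0.008, 0.01, 0, 0, 0, 0], [0, 0, 0, 0, 0, 0], [0, 0, 0, 0, 0, 0]])

```text
time_s: 42.5
tcp_pos: [0.481, 0.1974, 0.1604]
eef_rot: [-179.7, -0.2, 7.4]
contact_force: [0.8, -0.7, -0.3]
gripper_width: 0.0267
```

```bash
python3 w.py w20 t;python3 ov.py w20 .5902 .2167 7.5 .0165 0 .037;python3 - <<'E'
import cv2
im=cv2.imread("pics/w20_top.png"); cv2.imwrite("pics/w20c.png",cv2.resize(im[110:330,130:530],None,fx=2,fy=2))
E
```

```text
42.5 [0.481  0.1974 0.1604] [-179.74   -0.23    7.41] 0.0267 [ 0.8 -0.7 -0.3]
```

View pics/w20.png

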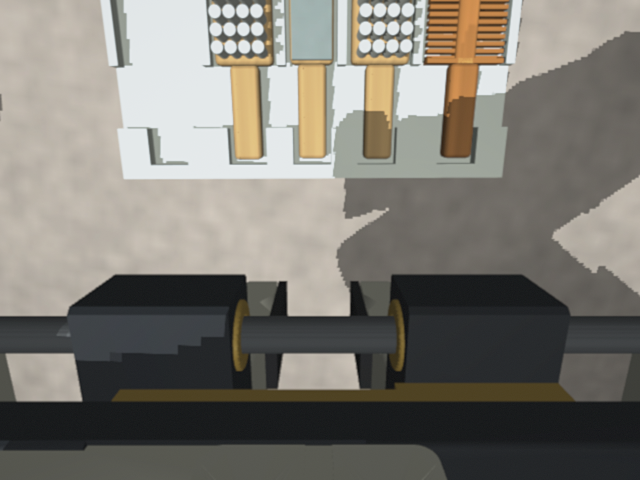

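View pics/w20c.png

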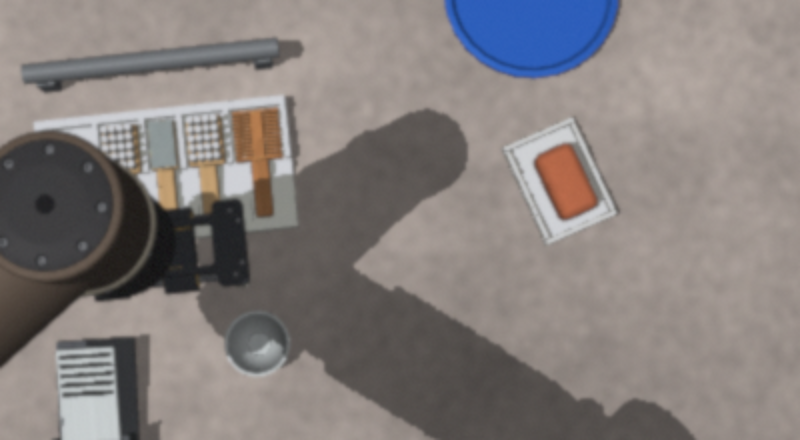

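Request:
carry_out(plan=[[-0.01, 0.008, -0.005, 0, 0, 0], [-0.018, 0.015, -0.01, 0, 0, 0], [-0.022, 0.018, -0.012, 0, 0, 0], [-0.022, 0.018, -0.012, 0, 0, 0], [-0.015, 0.013, -0.012, 0, 0, 0], [-0.008, 0.007, -0.01, 0, 0, 0], [-0.003, 0.003, -0.006, 0, 0, 0], [0, 0, -0.003, 0, 0, 0], [0, 0, 0, 0, 0, 0], [0, 0, 0, 0, 0, 0]], fingers=1)

```text
time_s: 43.43
tcp_pos: [0.3867, 0.2748, 0.0851]
eef_rot: [179.9, -0.1, 6.6]
contact_force: [0.0, -0.1, 0.2]
gripper_width: 0.0004
```

Request:
carry_out(plan=[[-0.004, 0.003, -0.003, 0, 0, 0.01], [-0.004, 0.003, -0.004, 0, 0, 0.01], [-0.002, 0.002, -0.002, 0, 0, 0.005], [0, 0, 0, 0, 0, 0], [0, 0, 0, 0, 0, 0]])

```text
time_s: 43.85
tcp_pos: [0.3781, 0.2828, 0.0764]
eef_rot: [180.0, -0.2, 7.9]
contact_force: [-0.5, -0.5, 0.5]
gripper_width: 0.0007
```

Request:
carry_out(plan=[[-0.002, 0.001, -0.008, 0, 0, 0], [-0.001, 0.0005, -0.008, 0, 0, 0], [0, 0, -0.008, 0, 0, 0], [0, 0, -0.007, 0, 0, 0], [0, 0, -0.005, 0, 0, 0], [0, 0, -0.004, 0, 0, 0]])

```text
time_s: 44.35
tcp_pos: [0.3771, 0.2862, 0.0361]
eef_rot: [-179.9, -0.5, 8.1]
contact_force: [-21.4, -7.0, 66.9]
gripper_width: 0.0
```

Request:
carry_out(plan=[[0, 0, -0.0022, 0, 0.001, 0], [0, 0, -0.0022, 0, 0.001, 0], [0, 0, -0.0022, 0, 0.001, 0], [0, 0, -0.0022, 0, 0.001, 0], [0, 0, -0.0022, 0, 0.001, 0], [0, 0, -0.0022, 0, 0.001, 0], [0, 0, -0.0022, 0, 0.001, 0], [0, 0, -0.0022, 0, 0.001, 0], [0, 0, -0.0022, 0, 0.001, 0], [0, 0, -0.0022, 0, 0.001, 0], [0, 0, -0.0022, 0, 0.001, 0], [0, 0, -0.0022, 0, 0.001, 0]])

```text
time_s: 45.35
tcp_pos: [0.3771, 0.2863, 0.0367]
eef_rot: [-179.9, -0.3, 9.1]
contact_force: [-13.4, -7.1, 44.5]
gripper_width: 0.0002
```

Request:
carry_out(plan=[[0, 0, -0.0025, 0, 0.001, 0], [0, 0, -0.0025, 0, 0.001, 0], [0, 0, -0.0025, 0, 0.001, 0], [0, 0, -0.0025, 0, 0.001, 0], [0, 0, -0.0025, 0, 0.001, 0], [0, 0, -0.0025, 0, 0.001, 0], [0, 0, -0.0025, 0, 0.001, 0], [0, 0, -0.0025, 0, 0.001, 0], [0, 0, -0.0025, 0, 0.001, 0], [0, 0, -0.0025, 0, 0.001, 0], [0, 0, -0.0025, 0, 0.001, 0], [0, 0, -0.0025, 0, 0.001, 0]])

```text
time_s: 46.35
tcp_pos: [0.3772, 0.2865, 0.0366]
eef_rot: [-179.8, -0.2, 10.1]
contact_force: [-14.6, -7.0, 48.4]
gripper_width: 0.0002
```

Request:
carry_out(plan=[[0, 0, -0.0025, 0, 0.001, 0], [0, 0, -0.0025, 0, 0.001, 0], [0, 0, -0.0025, 0, 0.001, 0], [0, 0, -0.0025, 0, 0.001, 0], [0, 0, -0.0025, 0, 0.001, 0], [0, 0, -0.0025, 0, 0.001, 0]])

```text
time_s: 46.85
tcp_pos: [0.3772, 0.2865, 0.0365]
eef_rot: [-179.7, -0.2, 10.6]
contact_force: [-15.4, -6.7, 49.5]
gripper_width: 0.0007
```

Held 2.5 s at the stop (45–49 N). Rise and move clear, keeping the tray in view.

Request:
carry_out(plan=[[0, 0, 0.015, 0, 0, 0], [0, 0, 0.025, 0, 0, 0], [0, 0, 0.035, 0, 0, 0], [0.01, -0.01, 0.035, 0, 0, -0.01], [0.015, -0.01, 0.03, 0, 0, -0.01], [0.02, -0.01, 0.03, 0, 0, -0.01], [0.02, -0.01, 0.02, 0, 0, -0.01], [0.015, -0.008, 0.01, 0, 0, -0.01], [0.006, -0.005, 0, 0, 0, 0], [0, 0, 0, 0, 0, 0], [0, 0, 0, 0, 0, 0], [0, 0, 0, 0, 0, 0]])

```text
time_s: 47.85
tcp_pos: [0.4636, 0.2291, 0.2385]
eef_rot: [-179.9, 0.1, 7.8]
contact_force: [0.2, -0.4, -1.1]
gripper_width: 0.0002
```

```bash
python3 w.py w21 t;python3 - <<'E'
from h import *
im=cv2.imread("pics/w21_top.png"); cv2.imwrite("pics/w21c.png",cv2.resize(im[110:330,130:530],None,fx=2,fy=2))
im=r.capture("side"); cv2.imwrite("pics/s21.png",cv2.resize(im[140:340,130:450,::-1],None,fx=2.5,fy=2.5))
E
```

```text
47.85 [0.4636 0.2291 0.2385] [-1.7993e+02  8.0000e-02  7.7600e+00] 0.0002 [ 0.2 -0.4 -1.1]
```

View pics/w21.png

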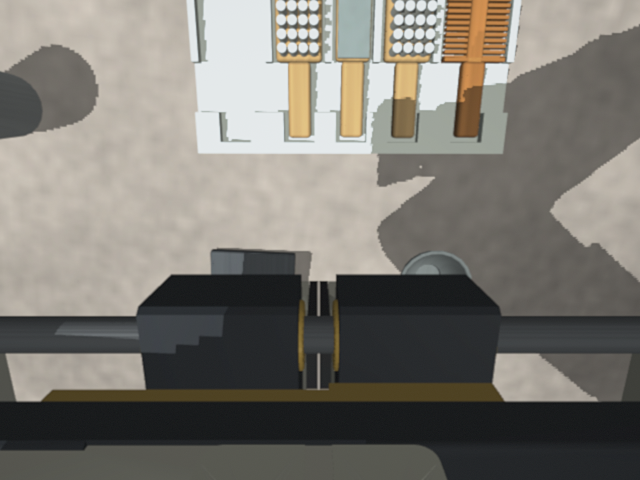

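View pics/w21c.png

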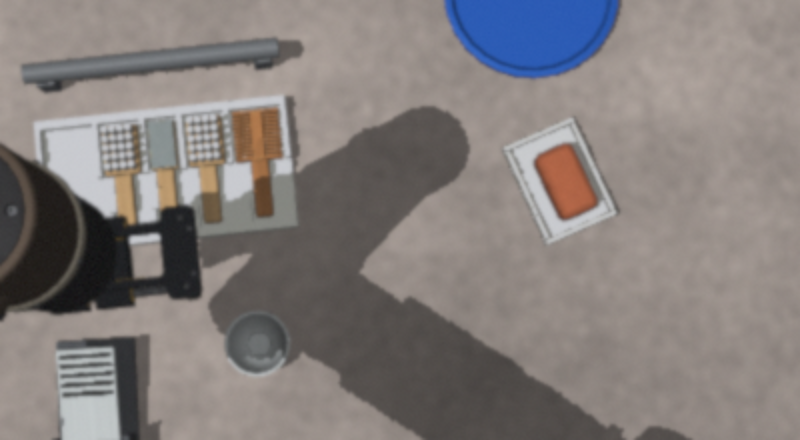

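View pics/s21.png

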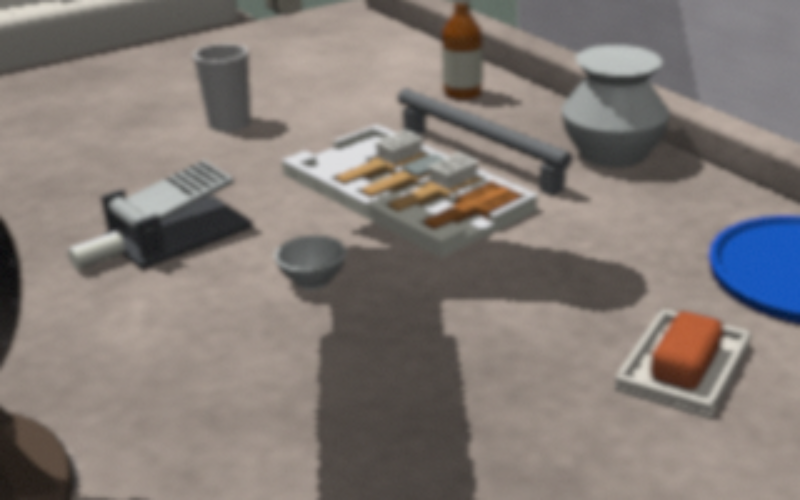

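```bash
python3 - <<'E'
from h import *
c=cam("top"); q=lambda p:(130+p[0]/2,110+p[1]/2)
s=ray(c,q((567,181)),.038); d=np.mean([ray(c,q(p),.016) for p in [(504,149),(575,118),(619,211),(549,243)]],0)
print(s,d,np.linalg.norm((s-d)[:2])); print(r.get_state()["time_s"]); print(r.close_job())
E
```

```text
[ 0.59045183 -0.22855247  0.038     ] [ 0.59479336 -0.22625055  0.016     ] 0.004914038203195461
48.0
the job is handed in; nothing more can be done
None
```

I finished the whole sequence and handed the job in at 48 s of the 210 s allowed. `close_job` gives no verdict, so the result rests on my own checks.

**What I did**
- I laid the stone in the soap dish and pressed the empty-tray rinse. The pedal was at its stop for about 2 s at 30–37 N, after one push that touched the stop and came up a few millimetres.
- Four pieces were on the cement: two brushes, the foot file and one comb. I found no second comb in any picture. The brushes went into both brush bays, the file into its bay, and the comb into the comb bay on the –y side.
- I pressed the pedal to its stop again for about 2.5 s at 45–49 N, let it up and drew the arm clear.

**Last checks**
- **Pieces:** each lies flat in its own compartment with its head in the wide end. The placements were within about 1–2 mm of the bay points in the wrist pictures.
- **Stone:** it lies flat, about 5 mm from the dish centre (limit 22 mm).
- **Pedal and surroundings:** the pedal looks up in the side picture, the dish and bowl show no visible shift, and the gripper touches nothing. I had no direct reading of the pedal angle, so "at the stop" comes from tool height and force.

**Disagreements and highest load**
- The top and wrist cameras differed by about 3 mm in y on the tray. I used the wrist view, and the pieces fitted.
- Their readings of one brush's direction differed by about 3°. I gripped it between the two and corrected about 1° before placing it.
- Force on the tool peaked briefly at about 65–70 N when it first met the pedal stop each time, below the 120 N wrist limit.

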